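# Make up the peel extraction kit

## Robot

A 6-joint arm with a two-finger parallel gripper is mounted at the origin on the work surface. World frame = base frame: x ahead of the robot, y to its left, z up, the work surface at z = 0. Lengths are in m, angles in rad, forces in N, time in s.
With the tool pointing down it reaches from about 0.35 to 0.775 m from the base axis. Payload 5.5 kg.
Tool frame: the origin (TCP) lies between the finger pads; the fingertips stand 8 mm ahead of it and the grasp point (between the pads) lies 11 mm behind it; z points along the fingers, y is the line along which they close (so a half turn about z gives the same grasp; the last joint's range is limited). The gripper opens to 85 mm and grips with 20 to 120 N. Pads are 22 mm wide; open, the fingers measure 114 mm over their backs; the gripper's body (76 mm by 85 mm) begins 54 mm behind the grasp point. The pads swing forward as they close: fully open they stand 13 mm farther back than shut.
Start: joints at [-1.354, 0.313, 0.046, 1.304, 0, 1.431], TCP at [0.201, -0.539, 0.239] pointing down, gripper open.
Joint ranges: [-2.76, 2.76], [-0.86, 1.69], [-1.03, 1.26], [-2.2, 2.34], [-1.47, 1.5], [-3.14, 3.14]. Speed limits (rad/s): [2.57, 2.57, 3.14, 3.14, 3.14, 3.14].

## Interface

Orientations are given as a unit quaternion [w, x, y, z].
In Python, from workcell import env gives the robot as it stands.
- The arm moves only by the tool move_arm, never from a script. Its argument "moves" is one flat list of numbers, 5 for each row, row after row: the shift along the world's x, y, z in m, then the turn about the world's z in rad, then the finger opening in m, from 0 to 0.0854. A call has 1 to 12 rows; each row is the pose to reach, as a shift and turn from the pose commanded when the call began; what a row does not reach only later rows make up. A row lasts 1/12 s, in which the tool goes at most 41.7 mm and 7.16 degrees, less where a joint would pass 70% of its speed; a pose out of reach is approached as far as the arm can. A call with a gripper value outside its range is refused whole. The fingers move at their own pace and stop on an object; "newtons" is the grip in N (left out, the last holds). Time passes only in rows, so rows that repeat a pose let the fingers close. It gives the time, the measured TCP pose, the force, the opening and the grip force at its end, in the units of the state.
- env.get_state(): the state, without advancing time (a new reading comes with each control period).
- env.read_camera(name): name is "scene" or "top"; returns a dict with "pixels" (420x560x3 uint8, red, green, blue), "camera_matrix" (3x3 intrinsics, pixels), "distortion" ([k1, k2, p1, p2, k3] as OpenCV has them; the pictures are not rectified), "rvec" (rotation vector, rad) and "tvec" (3), from world to camera coordinates, as OpenCV has them. Camera axes: x right, y down, z forward; pixel columns grow to the right and rows downward; lengths in m; the calibration is good to about 2 mm. A picture is of the moment at which its call begins. There is no depth.
- env.hand_in(): hands the job in; it is judged then, once.
The state is a dict: "clock": time; "joint_pos": joint angles; "qvel": joint speeds; "tau": joint torques, N m; "tcp_pos": TCP position; "orientation": TCP orientation; "wrist_force": force on the tool from outside, world axes, zero at the start; "ft_torque": the same for the moment, N m; "finger_gap": finger opening in m; "grip_force": force on a finger pad.
Only numpy, scipy, OpenCV 4.12 (cv2) and the standard library are available. Lean on these libraries where they do the work, as an engineer would, in place of code of your own. Each camera call takes 0.05 s, during which the arm holds its last target. There are 200 camera calls.

## Task

Make up the kit for the next practical: open the lid of the blue carrier's bin, pick up the drying tray from the cold hot plate and tip it so that the chunks of dried peel slide off its open end into that bin; with every chunk in the bin, close its lid again and put the empty tray back flat on the middle of the hot plate. Pack every kit item on the bench (the small amber and white bottles and the wooden case, as many as there are) into the carrier's other compartment, each standing upright on its floor. Leave the beakers, the glass dish and the spatula where they are.

Things in the scene. Friction and masses are not known exactly. Their poses are not given: they have to be found in the camera images.
- carrier: kit carrier: blue rectangular open box with two compartments, fixed to the bench, 306 (its x) x 130 (its y) x 65 mm high, walls and floor 5 mm thick. Origin: centre of the underside. At its +x end the nearly square peel bin with white floor (inside 115 x 120 mm), at its -x end the bottle bay (inside 176 x 120 mm), a 62 mm high cross wall between them. It may stand a little turned.
- bin_floor (a point): centre of the inner floor of the peel bin (inside 115 mm along the carrier's x, 120 mm along its y; walls rise 60 mm above this point). Axes as the carrier's.
- bay_floor (a point): centre of the inner floor of the bottle bay (inside 176 mm along the carrier's x, 120 mm along its y; walls rise 60 mm above this point, 57 mm at the cross wall). Axes as the carrier's. All five kit items just fit: the wooden case crosswise (its length along the carrier's y) at one end, the four bottles in two rows of two beside it.
- bin_lid (a joint): hinged lid of the peel bin, in rad: 0 closed, grows as it opens upward, stops at 1.8 (a little past upright). The stiff hinge (about 0.09 N m, lid 100 g) lets it stay where it is left. Grey plate 121 x 128 x 4 mm with a white panel, lying on the bin's rim; its hinge runs along the carrier's -y rim, and it opens from the carrier's +y side. Closed or slightly ajar at the start.
- lid_hinge (a point): middle of the lid's hinge line, on the carrier's -y rim, 65 mm above the bench. Its x runs along the hinge (the carrier's x), its y along the lid away from the hinge, its z is the lid's upper side; turns with the lid.
- lid_grip (a point): grip point on the lid's black fin, 112 mm from the hinge (lid's y) and 26 mm above its plate's underside plane: the fin is 45 mm long (lid's x), 12 mm thick (lid's y) and stands 32 mm up from the plate. Turns with the lid.
- plate_top (a point): centre of the square aluminium plate (180 x 180 mm, its top 85 mm above the bench) on the hot plate stirrer: cold and switched off, fixed, white housing 280 (x) x 190 (y) mm with a sloping control panel with two knobs at its -x side. Axes as the hot plate's.
- tray: stainless drying tray on the hot plate, holding the peel: pan 120 (its x) x 90 (its y) mm, floor 3 mm thick, walls 22 mm high on three sides, open at its +x end (the open edge 60 mm ahead of the origin), black handle at its -x end. 120 g. Origin: centre of the pan's underside; z up when it lies flat. Peel slides from a tip of 0.3 to 0.5 rad.
- tray_grip (a point): middle of the tray's black handle, 98 mm behind the pan's centre and 24 mm above the tray's underside: a straight bar 78 mm long (tray x), 14 mm thick (tray y), from 10 to 34 mm above the tray's underside. Axes as the tray's.
- peel1: chunk of dried peel, yellow on top, pale below, 28 x 20 x 15 mm (its x, y, z), 12 g, lying in the tray at the start. Origin: centre of its pale underside. May be absent.
- peel2: chunk of dried peel, yellow on top, pale below, 26 x 21 x 16 mm (its x, y, z), 12 g, lying in the tray at the start. Origin: centre of its pale underside. May be absent.
- peel3: chunk of dried peel, yellow on top, pale below, 27 x 19 x 15 mm (its x, y, z), 12 g, lying in the tray at the start. Origin: centre of its pale underside. May be absent.
- peel4: chunk of dried peel, yellow on top, pale below, 28 x 21 x 14 mm (its x, y, z), 12 g, lying in the tray at the start. Origin: centre of its pale underside. May be absent.
- peel5: chunk of dried peel, yellow on top, pale below, 25 x 20 x 16 mm (its x, y, z), 12 g, lying in the tray at the start. Origin: centre of its pale underside. May be absent.
- peel6: chunk of dried peel, yellow on top, pale below, 27 x 20 x 14 mm (its x, y, z), 12 g, lying in the tray at the start. Origin: centre of its pale underside. May be absent.
- amber1: kit item: round amber glass bottle with white cap, body 54 mm across and 62 mm high, a narrowing shoulder up to 74 mm, a short neck, and a cap 26 mm across from 76 to 100 mm above the underside (grip it by the cap from above). 160 g. Origin: centre of the underside, z up along its axis. May be absent.
- amber2: kit item: a second bottle just like amber1: round amber glass, white cap, body 54 mm across and 62 mm high, a narrowing shoulder up to 74 mm, a short neck, and a cap 26 mm across from 76 to 100 mm above the underside (grip it by the cap from above). 160 g. Origin: centre of the underside, z up along its axis. May be absent.
- white1: kit item: round white bottle with green cap, body 54 mm across and 62 mm high, a narrowing shoulder up to 74 mm, a short neck, and a cap 26 mm across from 76 to 100 mm above the underside (grip it by the cap from above). 160 g. Origin: centre of the underside, z up along its axis. May be absent.
- square1: kit item: square white bottle with red cap, its body 52 x 52 mm (sides along its x and y) and 62 mm high, a narrowing shoulder up to 74 mm, a short neck and a round cap 26 mm across from 76 to 100 mm above the underside (grip it by the cap from above). 160 g. Origin: centre of the underside, z up. May be absent.
- case1: kit item: closed wooden weight case 112 (its x) x 50 (its y) x 58 mm high with a brass bar handle on top: 46 mm long along its x, 12 mm thick along its y, from 58 to 86 mm above the underside. 250 g. Origin: centre of the underside, z up. May be absent.
- beaker_small: bystander: empty glass beaker 52 mm across, 70 mm high. Origin: centre of the underside.
- beaker_big: bystander: empty glass beaker 90 mm across, 125 mm high. Origin: centre of the underside.
- petri: bystander: glass dish 90 mm across, 14 mm high, with crumbs of peel. Origin: centre of the underside.
- spatula: bystander: spatula about 200 mm long lying on the bench. Origin: its middle.
Not all that is in view belongs to the job. What is shaped like the square1 but purple is not meant.

How it is judged:
By the outcome, as a careful person would: the job done as asked, in the order asked, and still so for the second after the job is handed in, with the robot touching nothing.
Of peel1, peel2, peel3, peel4, peel5, peel6 only 4 to 6 are there at a start; the rules pass over those that are not, and their reading is None.
Of amber1, amber2, white1, square1, case1 only 3 to 5 are there at a start; the rules pass over those that are not, and their reading is None.
At some moment in a run one of amber1, amber2, white1, square1, case1 may be knocked a few centimetres aside while the robot is not near it.
It also fails if it takes over 210 s, if anything falls off the work surface, if the arm or the gripper's body presses on something with over 40 N, if the wrist force passes 120 N, or if a joint passes its speed limit or range.

## Working session

There is one attempt and no reset: what is moved stays moved. The work goes in short steps, Python scripts to look and compute and a tool call to move; the robot and the scene stay as the last step left them, time stands still between calls to the robot, and variables do not carry over. Pictures are saved under pics/ and viewed, at most 14 in all, crops included, and the job is handed in when it is done.

Besides the shell and the picture viewer there is one more tool, called after "Request:" in YAML: its name, and indented under it one key for each argument. move_arm: Moves the arm, as the interface text tells. Its arguments: {"type":"object","properties":{"moves":{"type":"array"},"newtons":{"type":"number"}},"required":["moves"]}

```bash
ls; mkdir -p pics
cat > h.py <<'E'
import numpy as np, cv2
from workcell import env
def shot(n,save=None):
    c=env.read_camera(n)
    c['img']=cv2.cvtColor(np.array(c['pixels'],np.uint8),cv2.COLOR_RGB2BGR)
    if save: cv2.imwrite('pics/'+save+'.png',c['img'])
    return c
def ray(c,uv,z):
    uv=np.array(uv,float).reshape(-1,1,2)
    K=np.array(c['camera_matrix'],float).reshape(3,3);d=np.array(c['distortion'],float)
    p=cv2.undistortPoints(uv,K,d).reshape(-1,2)
    R=cv2.Rodrigues(np.array(c['rvec'],float))[0];t=np.array(c['tvec'],float).reshape(3)
    o=-R.T@t; D=np.c_[p,np.ones(len(p))]@R
    return o+D*((z-o[2])/D[:,2])[:,None]
def proj(c,P):
    return cv2.projectPoints(np.array(P,float).reshape(-1,1,3),np.array(c['rvec'],float),np.array(c['tvec'],float),np.array(c['camera_matrix'],float).reshape(3,3),np.array(c['distortion'],float))[0].reshape(-1,2)
def tri(c1,uv1,c2,uv2):
    a0,a1=ray(c1,uv1,0)[0],ray(c1,uv1,.2)[0];b0,b1=ray(c2,uv2,0)[0],ray(c2,uv2,.2)[0]
    u=a1-a0;v=b1-b0
    s=np.linalg.lstsq(np.c_[u,-v],b0-a0,rcond=None)[0]
    p,q=a0+s[0]*u,b0+s[1]*v
    return (p+q)/2,np.linalg.norm(p-q)
E
python3 - <<'E'
from h import *
for n in('top','scene'):
    c=shot(n,n+'0'); R=cv2.Rodrigues(np.array(c['rvec'],float))[0]
    print(n,-R.T@np.array(c['tvec']).ravel())
print(env.get_state())
E
```

```text
pics
top [ 0.54227054 -0.03869397  1.49234991]
scene [0.9418688  0.51472654 1.03098496]
{'clock': 0.1, 'joint_pos': array([-1.35357012e+00,  3.13929207e-01,  4.51218089e-02,  1.30364845e+00,
        2.53597168e-05,  1.43117524e+00]), 'qvel': array([ 1.08696132e-03, -1.83819537e-03,  3.62558012e-03, -1.91789255e-03,
        7.62890187e-05,  1.96416043e-03]), 'tau': array([ 2.24441064e-03, -4.81725025e+01,  2.99244189e+01,  1.25899285e-02,
       -1.80364395e-04, -2.12116618e-06]), 'tcp_pos': array([ 0.20074928, -0.53834014,  0.23850779]), 'orientation': array([-8.29625354e-04,  9.84124347e-01,  1.77478397e-01, -1.95183471e-05]), 'wrist_force': array([ 0.3671151 ,  0.14155939, -0.51525785]), 'ft_torque': array([-0.01639071,  0.0393011 , -0.0485341 ]), 'grip_force': 0.0, 'finger_gap': 0.08550364617619577}
```

View pics/top0.png

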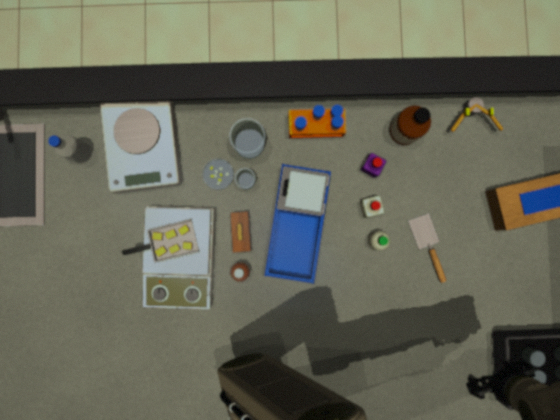

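View pics/scene0.png

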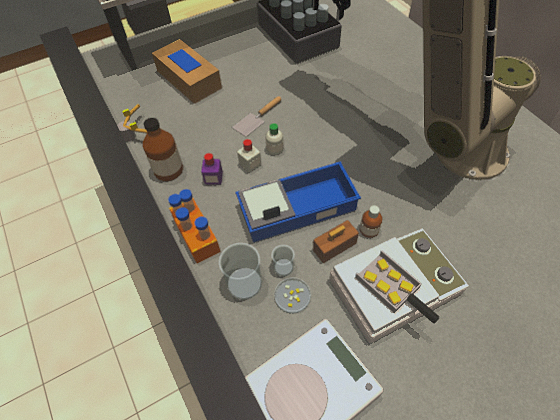

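Top view: amber bottle (240,270), case (240,230), white bottle with green cap (379,240), square with red cap (373,206). The purple square (374,164) and the big brown bottle (410,125) are not meant. The carrier is at (300,222) with its lid at the top, and the tray is at (175,240) with 6 peel chunks. Next I enlarge and measure.

```bash
cat > m.py <<'E'
from h import *
def blobs(img,lo,hi,amin=15,roi=None):
    hsv=cv2.cvtColor(img,cv2.COLOR_BGR2HSV); m=cv2.inRange(hsv,lo,hi)
    if roi is not None:
        k=np.zeros_like(m); x0,y0,x1,y1=roi; k[y0:y1,x0:x1]=255; m&=k
    cs=cv2.findContours(m,cv2.RETR_EXTERNAL,cv2.CHAIN_APPROX_NONE)[0]
    return sorted([c for c in cs if cv2.contourArea(c)>=amin],key=cv2.contourArea,reverse=True)
def cen(c): M=cv2.moments(c); return M['m10']/M['m00'],M['m01']/M['m00']
E
python3 - <<'E'
from m import *
c=shot('top'); i=c['img']
cv2.imwrite('pics/cropA.png',cv2.resize(i[140:320,130:400],None,fx=2.95,fy=2.95,interpolation=cv2.INTER_CUBIC))
s=shot('scene')
cv2.imwrite('pics/cropB.png',cv2.resize(s['img'][120:330,190:470],None,fx=2.8,fy=2.8,interpolation=cv2.INTER_CUBIC))
def rep(n,lo,hi,z,roi=None,a=15):
    for b in blobs(i,lo,hi,a,roi)[:7]:
        r=cv2.minAreaRect(b); P=ray(c,[cen(b)]+list(cv2.boxPoints(r)),z)[:,:2]
        print(n,np.round(cen(b),1),cv2.contourArea(b),'ctr',P[0].round(4),'box',P[1:].round(3).tolist())
rep('blue',(105,130,50),(125,255,255),.065,(255,150,345,300),200)
rep('red',(0,150,90),(8,255,255),.1,(350,140,400,280))
rep('green',(45,100,60),(80,255,255),.1,(350,140,400,280))
rep('yellow',(20,110,120),(35,255,255),.103,(145,205,215,270))
rep('case',(5,120,60),(15,255,255),.058,(222,200,260,285),60)
rep('black',(0,0,0),(179,255,55),.109,(115,235,152,262),10)
rep('fin',(0,0,0),(179,255,50),.095,(278,165,335,215),8)
E
```

```text
blue [294.  245.8] 3153.5 ctr [ 0.5118 -0.0879] box [[0.434, -0.004], [0.619, -0.038], [0.595, -0.173], [0.409, -0.138]]
red [375.1 205.2] 53.0 ctr [ 0.6164 -0.3107] box [[0.628, -0.3], [0.627, -0.322], [0.606, -0.321], [0.606, -0.299]]
red [376.4 162.1] 30.0 ctr [ 0.7344 -0.3192] box [[0.735, -0.307], [0.747, -0.32], [0.734, -0.332], [0.722, -0.319]]
green [382.7 240.2] 58.5 ctr [ 0.5208 -0.3279] box [[0.532, -0.315], [0.532, -0.34], [0.51, -0.339], [0.511, -0.315]]
yellow [160. 251.] 55.5 ctr [0.5085 0.2749] box [[0.51, 0.291], [0.523, 0.267], [0.507, 0.258], [0.494, 0.282]]
yellow [156.6 235.7] 55.0 ctr [0.5497 0.2835] box [[0.56, 0.296], [0.559, 0.272], [0.541, 0.272], [0.541, 0.296]]
yellow [170.4 233.8] 52.0 ctr [0.5541 0.2463] box [[0.557, 0.262], [0.568, 0.238], [0.552, 0.231], [0.541, 0.254]]
yellow [183.4 229.5] 51.5 ctr [0.5646 0.2109] box [[0.566, 0.227], [0.579, 0.205], [0.564, 0.195], [0.55, 0.217]]
yellow [186.9 245.1] 45.0 ctr [0.5224 0.202 ] box [[0.531, 0.212], [0.53, 0.191], [0.514, 0.191], [0.515, 0.213]]
yellow [173.7 248.4] 44.5 ctr [0.5145 0.2378] box [[0.516, 0.252], [0.527, 0.229], [0.513, 0.223], [0.502, 0.245]]
case [239.9 232. ] 585.0 ctr [0.5542 0.0615] box [[0.607, 0.088], [0.61, 0.041], [0.502, 0.035], [0.5, 0.082]]
case [241.9 268.8] 87.0 ctr [0.4519 0.0584] box [[0.451, 0.093], [0.478, 0.064], [0.445, 0.033], [0.418, 0.062]]
black [134.5 249.4] 72.5 ctr [0.5147 0.3423] box [[0.513, 0.375], [0.53, 0.308], [0.519, 0.305], [0.501, 0.372]]
fin [284.8 187.1] 27.5 ctr [ 0.6728 -0.0666] box [[0.654, -0.059], [0.693, -0.066], [0.692, -0.074], [0.653, -0.067]]
```

View pics/cropA.png

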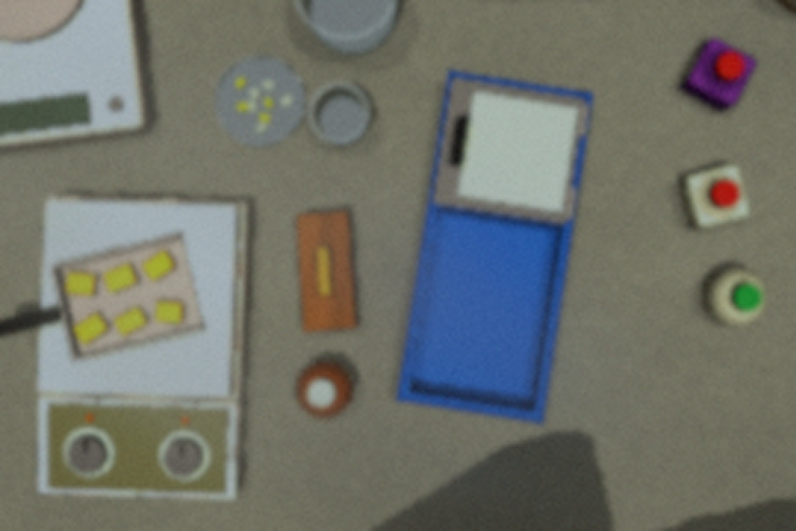

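View pics/cropB.png

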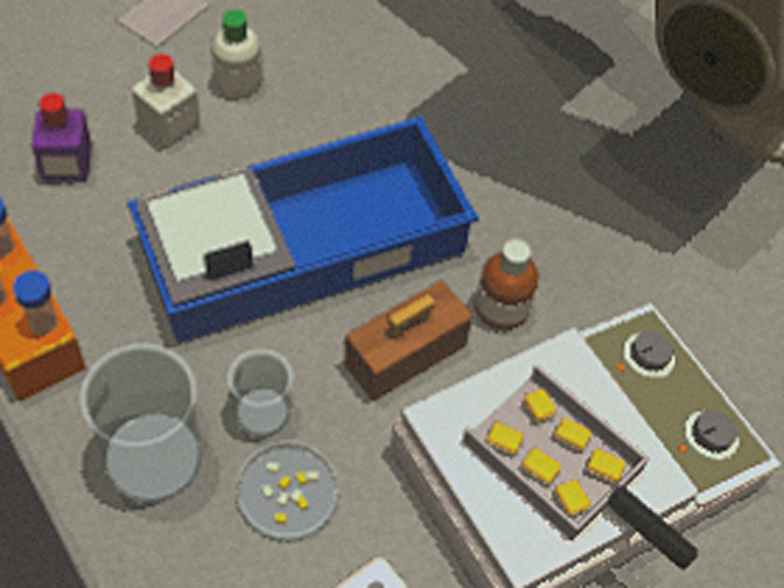

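CropA/B show the lid closed or nearly so, the black fin on the carrier's left, 6 peels, and four kit items. The purple bottle is clearly separate from the white square one. Next I compute the frames.

Run:
```python
from m import *
c=shot('top'); s=shot('scene')
A=lambda pts:np.array(pts)/2.95+[130,140]
B=lambda pts:np.array(pts)/2.8+[190,120]
P=ray(c,A([(450,70),(592,92),(543,423),(398,400)]),.065)[:,:2]
print('carrier corners',P.round(4).tolist(),'len',np.linalg.norm(P[0]-P[3]),np.linalg.norm(P[1]-P[2]),np.linalg.norm(P[0]-P[1]),np.linalg.norm(P[2]-P[3]))
ctr=P.mean(0);d=P[0]+P[1]-P[2]-P[3];print('ctr',ctr,'yaw',np.arctan2(d[1],d[0]))
d=P[0]+P[3]-P[1]-P[2];print('yawy',np.arctan2(d[1],d[0])-np.pi/2)
S=ray(s,B([(130,205),(420,120),(475,215),(178,338)]),.065)[:,:2];print('scene corners',S.round(4).tolist(),S.mean(0))
H=ray(c,A([(45,198),(240,200),(238,398),(40,395)]),.085)[:,:2]; print('plate',H.round(4).tolist(),H.mean(0))
T=ray(c,A([(56,267),(182,233),(204,327),(75,357)]),.107)[:,:2]; print('tray',T.round(4).tolist(),T.mean(0), [np.linalg.norm(T[k]-T[(k+1)%4]) for k in range(4)])
f=lambda a,b:print(tri(c,A([a]),s,B([b])))
print('fin top');f((459,138),(228,250))
print('caps');f((322,393),(516,250));f((725,193),(161,64));f((747,296),(234,22))
print('case handle');f((323,271),(411,310))
print('tray handle');f((15,322),(665,535))
```

```text
carrier corners [[0.7414, -0.0626], [0.7169, -0.1967], [0.4066, -0.1403], [0.4319, -0.0052]] len 0.3148426027281533 0.3153945942837583 0.13632844050551562 0.13748653187628432
ctr [ 0.57419056 -0.10118606] yaw -0.18150186552160946
yawy -0.1831499346312928
scene corners [[0.7157, -0.1843], [0.4111, -0.1287], [0.433, -0.0012], [0.7454, -0.0264]] [ 0.57629225 -0.08514036]
plate [[0.6291, 0.3179], [0.6223, 0.1364], [0.4393, 0.1419], [0.4469, 0.325]] [0.53439908 0.2302883 ]
tray [[0.5643, 0.303], [0.5923, 0.1872], [0.5061, 0.1688], [0.482, 0.2868]] [0.5361684  0.23646564] [np.float64(0.11911190796350547), np.float64(0.08814035009593912), np.float64(0.12051026991326053), np.float64(0.08390921544078969)]
fin top
(array([ 0.67124753, -0.0673039 ,  0.10047611]), np.float64(0.004463298631718119))
caps
(array([0.440814  , 0.06503601, 0.09400633]), np.float64(0.0042521080381933574))
(array([ 0.61450613, -0.31329456,  0.09135228]), np.float64(0.003738626600558323))
(array([ 0.51836332, -0.33075916,  0.08732564]), np.float64(0.004060528505228227))
case handle
(array([0.55308846, 0.06220767, 0.07776611]), np.float64(0.0031178440061296058))
tray handle
(array([0.51076821, 0.34712721, 0.10250612]), np.float64(0.012504074096044584))
```

Request:
move_arm:
  moves: [0.25, 0.25, 0, 1.032, 0.085, 0.25, 0.25, 0, 1.032, 0.085, 0.25, 0.25, 0, 1.032, 0.085, 0.25, 0.25, 0, 1.032, 0.085, 0.25, 0.25, 0, 1.032, 0.085, 0.25, 0.25, 0, 1.032, 0.085, 0.25, 0.25, 0, 1.032, 0.085, 0.25, 0.25, 0, 1.032, 0.085, 0.25, 0.25, 0, 1.032, 0.085, 0.25, 0.25, 0, 1.032, 0.085]

```text
clock: 1.13
tcp_pos: [0.4533, -0.2855, 0.2393]
orientation: [0.0, 0.766, 0.643, 0.001]
wrist_force: [-0.6, -0.5, -0.1]
finger_gap: 0.085
grip_force: 0.0
```

Request:
move_arm:
  moves: [0.22, 0.22, -0.05, 0, 0.085, 0.22, 0.22, -0.05, 0, 0.085, 0.22, 0.22, -0.05, 0, 0.085, 0.22, 0.22, -0.05, 0, 0.085, 0.22, 0.22, -0.05, 0, 0.085, 0.22, 0.22, -0.05, 0, 0.085, 0.22, 0.22, -0.05, 0, 0.085, 0.22, 0.22, -0.05, 0, 0.085, 0.22, 0.22, -0.05, 0, 0.085, 0.22, 0.22, -0.05, 0, 0.085]

```text
clock: 1.97
tcp_pos: [0.6709, -0.0685, 0.1881]
orientation: [-0.0, 0.768, 0.64, -0.001]
wrist_force: [-0.2, 0.2, 0.9]
finger_gap: 0.085
grip_force: 0.0
```

Request:
move_arm:
  moves: [0, 0, -0.04, 0, 0.085, 0, -0.001, -0.08, 0, 0.085, 0, -0.001, -0.107, 0, 0.085, 0, -0.001, -0.107, 0, 0.085, 0, -0.001, -0.107, 0, 0.04, 0, -0.001, -0.107, 0, 0.04, 0, -0.001, -0.107, 0, 0.04, 0, -0.001, -0.107, 0, 0.04, 0, -0.001, -0.107, 0, 0.04, 0, -0.001, -0.107, 0, 0.04]
  newtons: 25

```text
clock: 2.8
tcp_pos: [0.6711, -0.0701, 0.0841]
orientation: [0.001, 0.768, 0.64, 0.0]
wrist_force: [-3.3, 1.1, 3.2]
finger_gap: 0.0443
grip_force: 32.1
```

Request:
move_arm:
  moves: [-0.001, -0.0035, 0.011, 0, 0.04, -0.0014, -0.0075, 0.0217, 0, 0.04, -0.0025, -0.013, 0.032, 0, 0.04, -0.0035, -0.0191, 0.0415, 0, 0.04, -0.005, -0.0265, 0.0502, 0, 0.04, -0.0063, -0.0342, 0.0585, 0, 0.04, -0.008, -0.043, 0.0655, 0, 0.04, -0.0096, -0.0524, 0.0722, 0, 0.04, -0.0115, -0.0625, 0.0772, 0, 0.04, -0.0134, -0.073, 0.0818, 0, 0.04, -0.0155, -0.084, 0.085, 0, 0.04, -0.0175, -0.095, 0.0872, 0, 0.04]

```text
clock: 3.8
tcp_pos: [0.6532, -0.1657, 0.17]
orientation: [-0.0, 0.768, 0.64, 0.0]
wrist_force: [1.8, 1.3, -5.6]
finger_gap: 0.0444
grip_force: 26.3
```

Request:
move_arm:
  moves: [-0.002, -0.0112, 0.0009, 0, 0.04, -0.0041, -0.0226, 0.0008, 0, 0.04, -0.0062, -0.0338, -0.0006, 0, 0.04, -0.0083, -0.045, -0.003, 0, 0.04, -0.0102, -0.0557, -0.0066, 0, 0.04, -0.0102, -0.0557, -0.0066, 0, 0.04, -0.0102, -0.0557, -0.0066, 0, 0.085, -0.0102, -0.0557, -0.0066, 0, 0.085, -0.0102, -0.0557, -0.0066, 0, 0.085, -0.0102, -0.0557, -0.0066, 0, 0.085, -0.0102, -0.0557, 0.03, 0, 0.085, -0.0102, -0.0557, 0.07, 0, 0.085]

```text
clock: 4.8
tcp_pos: [0.6411, -0.219, 0.2365]
orientation: [-0.004, 0.768, 0.64, -0.002]
wrist_force: [1.9, -0.9, 0.8]
finger_gap: 0.0847
grip_force: 0.0
```

Run:
```python
from m import *
print(env.get_state()['tcp_pos'])
s=shot('scene')
cv2.imwrite('pics/lid1.png',cv2.resize(s['img'][60:330,170:470],None,fx=2,fy=2))
```

```text
[ 0.64110924 -0.21900968  0.23648979]
```

View pics/lid1.png

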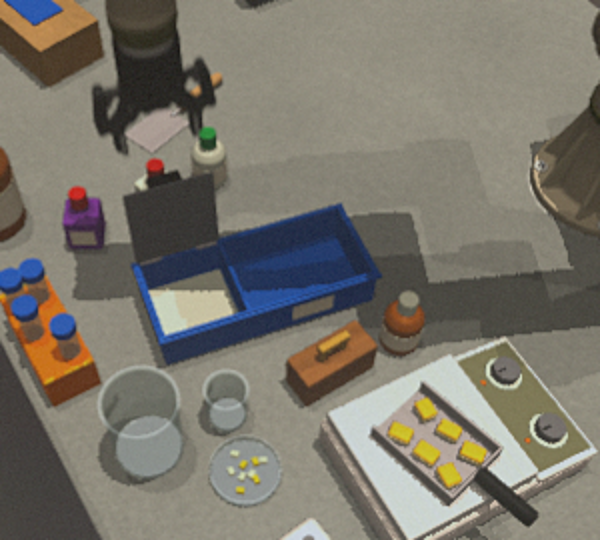

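The lid is open and upright. Next I go to the tray handle.

Request:
move_arm:
  moves: [-0.065, 0.284, 0.01, 0.407, 0.085, -0.065, 0.284, 0.01, 0.407, 0.085, -0.065, 0.284, 0.01, 0.407, 0.085, -0.065, 0.284, 0.01, 0.407, 0.085, -0.065, 0.284, 0.01, 0.407, 0.085, -0.065, 0.284, 0.01, 0.407, 0.085, -0.065, 0.284, 0.01, 0.407, 0.085, -0.065, 0.284, 0.01, 0.407, 0.085]

```text
clock: 5.52
tcp_pos: [0.5761, 0.0705, 0.2507]
orientation: [-0.0, 0.62, 0.785, 0.001]
wrist_force: [-0.2, -0.3, -0.5]
finger_gap: 0.0851
grip_force: 0.0
```

Request:
move_arm:
  moves: [-0.067, 0.285, -0.04, 0, 0.085, -0.067, 0.285, -0.04, 0, 0.085, -0.067, 0.285, -0.04, 0, 0.085, -0.067, 0.285, -0.04, 0, 0.085, -0.067, 0.285, -0.04, 0, 0.085, -0.067, 0.285, -0.04, 0, 0.085, -0.067, 0.285, -0.04, 0, 0.085, -0.067, 0.285, -0.04, 0, 0.06, -0.067, 0.285, -0.04, 0, 0.06, -0.067, 0.285, -0.04, 0, 0.06]

```text
clock: 6.35
tcp_pos: [0.511, 0.3487, 0.2095]
orientation: [0.0, 0.623, 0.783, -0.0]
wrist_force: [0.8, -0.9, 0.4]
finger_gap: 0.06
grip_force: 0.0
```

Run:
```python
from m import *
s=env.get_state();print(s['tcp_pos'],s['orientation'])
c=shot('scene');t=shot('top')
a=cv2.resize(c['img'][180:350,300:500],None,fx=2.4,fy=2.4);b=cv2.resize(t['img'][180:350,80:240],None,fx=2.4,fy=2.4)
cv2.imwrite('pics/h1.png',np.hstack([a,b]))
```

```text
[0.51097845 0.348651   0.20953853] [ 3.45087708e-04  6.22641542e-01  7.82507113e-01 -9.88059624e-05]
```

View pics/h1.png

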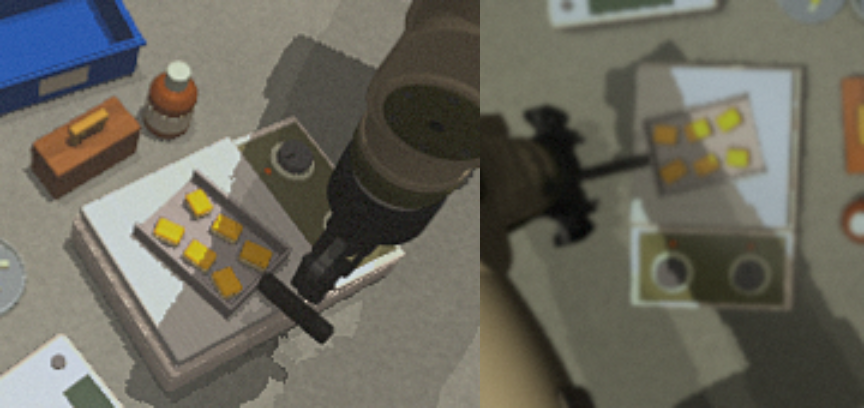

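Right panel: the gripper (565,175) is in line with the handle (590–650,175–158). I descend and grip firmly.

Request:
move_arm:
  moves: [0, 0, -0.035, 0, 0.06, 0, 0, -0.07, 0, 0.06, 0, 0, -0.095, 0, 0.06, 0, 0, -0.095, 0, 0.06, 0, 0, -0.095, 0, 0.005, 0, 0, -0.095, 0, 0.005, 0, 0, -0.095, 0, 0.005, 0, 0, -0.095, 0, 0.005, 0, 0, -0.095, 0, 0.005, 0, 0, -0.095, 0, 0.005]
  newtons: 120

```text
clock: 7.28
tcp_pos: [0.5126, 0.3491, 0.1168]
orientation: [0.001, 0.623, 0.782, 0.002]
wrist_force: [0.3, -0.0, 6.6]
finger_gap: 0.0102
grip_force: 118.0
```

Request:
move_arm:
  moves: [0, 0, 0.005, 0, 0.005, 0, 0, 0.01, 0, 0.005, 0, 0, 0.015, 0, 0.005, 0, 0, 0.02, 0, 0.005]

```text
clock: 7.62
tcp_pos: [0.5107, 0.3485, 0.1347]
orientation: [-0.0, 0.623, 0.782, -0.0]
wrist_force: [-0.9, 0.3, -3.0]
finger_gap: 0.01
grip_force: 117.9
```

Run:
```python
from m import *
s=env.get_state();print(s['tcp_pos'],s['ft_torque'])
c=shot('scene');t=shot('top')
a=cv2.resize(c['img'][180:350,300:500],None,fx=2.4,fy=2.4);b=cv2.resize(t['img'][180:350,80:240],None,fx=2.4,fy=2.4)
cv2.imwrite('pics/h2.png',np.hstack([a,b]))
```

```text
[0.51074386 0.34845512 0.13470992] [ 0.18939202  0.00343645 -0.01210162]
```

View pics/h2.png

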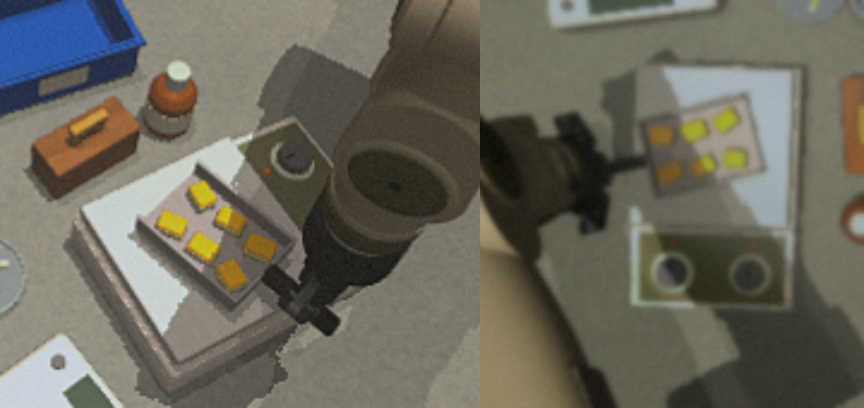

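Request:
move_arm:
  moves: [0.002, -0.004, 0.005, -0.005, 0.005, 0.0063, -0.012, 0.012, -0.014, 0.005, 0.0126, -0.0235, 0.02, -0.028, 0.005, 0.021, -0.0394, 0.028, -0.048, 0.005, 0.0295, -0.0552, 0.036, -0.067, 0.005, 0.038, -0.071, 0.044, -0.086, 0.005, 0.0464, -0.0867, 0.052, -0.105, 0.005, 0.0548, -0.1026, 0.058, -0.124, 0.005, 0.0632, -0.1182, 0.062, -0.143, 0.005, 0.0717, -0.134, 0.065, -0.162, 0.005, 0.08, -0.15, 0.065, -0.181, 0.005, 0.0885, -0.1655, 0.065, -0.2, 0.005]

```text
clock: 8.72
tcp_pos: [0.6007, 0.1807, 0.2007]
orientation: [0.001, 0.699, 0.715, 0.0]
wrist_force: [-0.5, 0.2, -2.1]
finger_gap: 0.0099
grip_force: 117.9
```

Request:
move_arm:
  moves: [0.0084, -0.0158, 0, -0.019, 0.005, 0.0169, -0.0315, 0, -0.038, 0.005, 0.0253, -0.0473, 0, -0.057, 0.005, 0.0337, -0.063, 0, -0.076, 0.005, 0.042, -0.0789, 0, -0.095, 0.005, 0.0506, -0.0946, 0, -0.114, 0.005, 0.059, -0.1103, 0, -0.133, 0.005, 0.0674, -0.1261, 0, -0.152, 0.005, 0.0759, -0.1419, 0, -0.172, 0.005, 0.0822, -0.1537, 0, -0.186, 0.005, 0.0864, -0.1616, 0, -0.195, 0.005, 0.0885, -0.1655, 0, -0.2, 0.005]

```text
clock: 9.72
tcp_pos: [0.6888, 0.0159, 0.1992]
orientation: [-0.0, 0.767, 0.642, -0.0]
wrist_force: [1.1, -0.3, -2.1]
finger_gap: 0.0102
grip_force: 117.9
```

Request:
move_arm:
  moves: [0, 0, -0.005, 0, 0.005, 0, 0, -0.012, 0, 0.005, 0, 0, -0.02, 0, 0.005, 0, 0, -0.025, 0, 0.005, 0, 0, -0.028, 0, 0.005]

```text
clock: 10.13
tcp_pos: [0.6871, 0.0184, 0.1699]
orientation: [-0.001, 0.766, 0.643, -0.001]
wrist_force: [-0.7, -0.4, -1.4]
finger_gap: 0.01
grip_force: 117.9
```

Run:
```python
from m import *
s=env.get_state();print(s['tcp_pos'],s['orientation'],s['ft_torque'])
c=shot('scene');t=shot('top')
a=cv2.resize(c['img'][130:300,200:400],None,fx=2.2,fy=2.2);b=cv2.resize(t['img'][130:300,210:350],None,fx=2.2,fy=2.2)
cv2.imwrite('pics/h3.png',np.hstack([a,b]))
```

```text
[0.68706405 0.01842659 0.16987266] [-0.00085676  0.76581213  0.6430633  -0.00079675] [0.14163562 0.00209113 0.03221558]
```

View pics/h3.png

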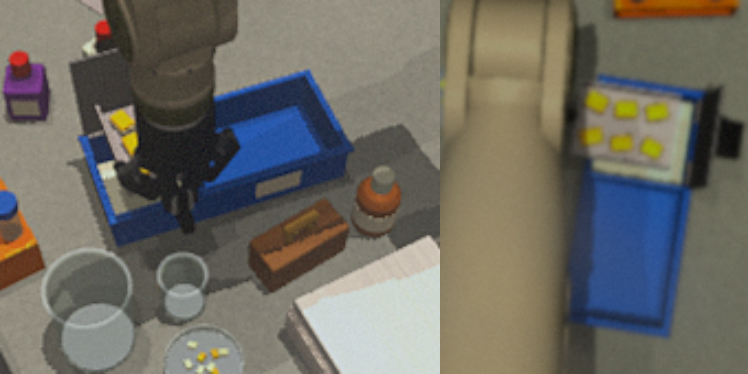

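All six peels are still in the tray, level above the open bin (pan at 585–695, 85–180 in the right panel). I loosen the grip to let it droop.

Request:
move_arm:
  moves: [0, 0, 0, 0, 0.005, 0, 0, 0, 0, 0.005, 0, 0, 0, 0, 0.005, 0, 0, 0, 0, 0.005]
  newtons: 20

```text
clock: 10.57
tcp_pos: [0.6884, 0.0175, 0.172]
orientation: [0.0, 0.766, 0.643, 0.0]
wrist_force: [-0.5, -0.6, -1.4]
finger_gap: 0.01
grip_force: 117.9
```

```bash
cat > tv.py <<'E'
from m import *
import sys
s=env.get_state();print(s['tcp_pos'],s['ft_torque'],s['finger_gap'],s['grip_force'])
t=shot('top');c=shot('scene')
for b in blobs(t['img'],(20,100,90),(35,255,255),12,(255,150,345,215)): print(np.round(cen(b),1),cv2.contourArea(b))
a=cv2.resize(c['img'][130:300,200:400],None,fx=2.2,fy=2.2);b=cv2.resize(t['img'][130:300,210:350],None,fx=2.2,fy=2.2)
cv2.imwrite('pics/%s.png'%sys.argv[1],np.hstack([a,b]))
E
python3 tv.py d1
```

```text
[0.68838711 0.01746861 0.17200389] [ 0.18973438 -0.04519013  0.04490473] 0.00997423233798024 117.92937755584717
[294.5 178.7] 76.0
[281.1 175.1] 70.5
[279.  190.8] 68.0
[308.6 179.9] 68.0
[292.3 194. ] 64.0
[306.  196.3] 63.0
```

Request:
move_arm:
  moves: [0, 0, 0, 0, 0.008, 0, 0, 0, 0, 0.008]
  newtons: 20

```text
clock: 10.83
tcp_pos: [0.6882, 0.0174, 0.1716]
orientation: [0.0, 0.766, 0.643, 0.0]
wrist_force: [0.5, 0.2, -2.9]
finger_gap: 0.0096
grip_force: 117.9
```

Request:
move_arm:
  moves: [0, 0, 0, 0, 0.0099, 0, 0, 0, 0, 0.0099]
  newtons: 20

```text
clock: 11.0
tcp_pos: [0.6881, 0.0175, 0.1715]
orientation: [0.0, 0.766, 0.643, 0.0]
wrist_force: [-0.5, -0.1, -1.9]
finger_gap: 0.0101
grip_force: 109.0
```

Request:
move_arm:
  moves: [0, 0, 0, 0, 0.0102, 0, 0, 0, 0, 0.0102]
  newtons: 20

```text
clock: 11.17
tcp_pos: [0.6881, 0.0175, 0.1715]
orientation: [0.0, 0.766, 0.643, 0.0]
wrist_force: [-0.9, 0.0, -1.8]
finger_gap: 0.0107
grip_force: 101.3
```

Request:
move_arm:
  moves: [0, 0, 0, 0, 0.0105, 0, 0, 0, 0, 0.0105]
  newtons: 20

```text
clock: 11.33
tcp_pos: [0.6881, 0.0175, 0.1715]
orientation: [0.0, 0.766, 0.643, 0.0]
wrist_force: [0.9, 0.1, -1.3]
finger_gap: 0.0108
grip_force: 93.6
```

```bash
python3 tv.py d2
```

```text
[0.68812987 0.01749028 0.17153489] [0.16096298 0.03453151 0.03095206] 0.010758067000290875 93.55849027633667
[294.5 178.9] 78.5
[281.2 175.3] 72.0
[308.6 180. ] 67.0
[279.1 190.9] 65.5
[306.1 196.5] 62.5
[292.2 194.2] 62.5
```

Request:
move_arm:
  moves: [0, 0, 0, 0, 0.0115, 0, 0, 0, 0, 0.012, 0, 0, 0, 0, 0.0125, 0, 0, 0, 0, 0.0125]

```text
clock: 11.77
tcp_pos: [0.6881, 0.0175, 0.1715]
orientation: [0.0, 0.766, 0.643, 0.0]
wrist_force: [1.0, 0.4, -2.1]
finger_gap: 0.0127
grip_force: 40.8
```

```bash
python3 tv.py d3
```

```text
[0.6881434  0.01748789 0.17154854] [ 0.18850174 -0.01248157 -0.04760367] 0.012680679351375772 40.76109766960144
[294.5 178.9] 78.5
[281.2 175.2] 70.0
[308.6 180. ] 68.0
[279.1 191. ] 64.0
[306.1 196.5] 62.5
[292.3 194.2] 60.5
```

Request:
move_arm:
  moves: [0, 0, 0, 0, 0.0128, 0, 0, 0, 0, 0.013, 0, 0, 0, 0, 0.0132, 0, 0, 0, 0, 0.0132]

```text
clock: 12.2
tcp_pos: [0.6881, 0.0174, 0.1715]
orientation: [0.0, 0.766, 0.643, 0.0]
wrist_force: [-1.2, 0.1, -2.4]
finger_gap: 0.0131
grip_force: 21.8
```

```bash
python3 tv.py d4
```

```text
[0.68814203 0.01744374 0.17153711] [ 0.10138932 -0.04938252  0.01081543] 0.013144799115282416 21.769931316375732
[294.5 178.9] 78.5
[281.2 175.2] 72.0
[308.6 180.1] 68.0
[278.9 191. ] 65.0
[292.2 194.2] 63.0
[306.1 196.5] 62.5
```

Request:
move_arm:
  moves: [0, 0, 0, 0, 0.0134, 0, 0, 0, 0, 0.0134, 0, 0, 0, 0, 0.0135, 0, 0, 0, 0, 0.0135]

```text
clock: 12.63
tcp_pos: [0.6881, 0.0174, 0.1716]
orientation: [0.0, 0.766, 0.643, 0.0]
wrist_force: [0.7, 0.1, -1.7]
finger_gap: 0.0137
grip_force: 13.2
```

```bash
python3 tv.py d5
```

```text
[0.68813282 0.01741479 0.17156264] [ 0.14489773 -0.00306573  0.01808345] 0.013738493163453056 13.225000351667404
[283.  177.7] 129.0
[298.1 196.9] 62.0
[300.4 181.2] 61.5
[285.8 194.4] 58.0
[274.6 190.9] 34.5
```

Request:
move_arm:
  moves: [0, 0, 0, 0, 0.0136, 0, 0, 0, 0, 0.0136, 0, 0, 0, 0, 0.0136]

```text
clock: 12.98
tcp_pos: [0.6882, 0.0174, 0.1716]
orientation: [0.0, 0.766, 0.643, 0.0]
wrist_force: [-0.4, -0.1, -0.9]
finger_gap: 0.0135
grip_force: 10.5
```

```bash
python3 tv.py d6
```

```text
[0.68820598 0.01742091 0.17164203] [-0.00748242  0.01925215 -0.01574294] 0.01351852672881833 10.467154383659363
[302.2 177.6] 56.5
[301.9 206.1] 15.5
[306.3 192.6] 12.0
```

Request:
move_arm:
  moves: [0, 0, 0, 0, 0.013, 0, 0, 0, 0, 0.012, 0, 0, 0, 0, 0.012, 0, 0, 0, 0, 0.012]

```text
clock: 13.42
tcp_pos: [0.6882, 0.0175, 0.1716]
orientation: [0.0, 0.766, 0.643, 0.0]
wrist_force: [-1.2, 0.0, -1.4]
finger_gap: 0.0135
grip_force: 20.2
```

```bash
python3 tv.py d7
```

```text
[0.68815943 0.01748421 0.17156818] [ 0.05667036 -0.01928562  0.01926647] 0.013515523373712751 20.245005190372467
[298.7 178. ] 45.0
[301.  206.7] 13.0
[305.7 192.7] 12.5
```

View pics/d7.png

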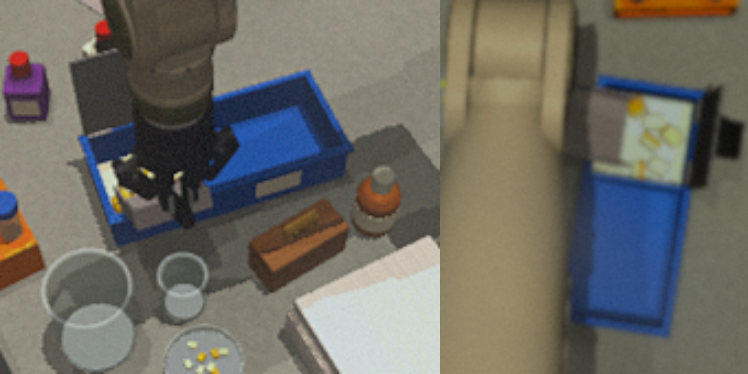

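The peel has slid out onto the white bin floor (620–690, 100–180). I regrip firmly and raise the tray so the bin shows.

Request:
move_arm:
  moves: [0, 0, 0, 0, 0.005, 0, 0, 0, 0, 0.005, 0, 0, 0, 0, 0.005, 0, 0, 0, 0, 0.005, 0, 0, 0.03, 0, 0.005, 0, 0, 0.06, 0, 0.005, 0, 0, 0.06, 0, 0.005, 0, 0, 0.03, 0, 0.005, 0, 0, 0.03, 0, 0.005]
  newtons: 120

```text
clock: 14.27
tcp_pos: [0.6863, 0.0177, 0.1974]
orientation: [-0.002, 0.766, 0.643, -0.002]
wrist_force: [-2.0, 0.7, -3.3]
finger_gap: 0.0101
grip_force: 118.0
```

Request:
move_arm:
  moves: [0, 0, 0.04, 0, 0.005, 0, 0, 0.08, 0, 0.005, 0, 0, 0.12, 0, 0.005, 0.007, 0.04, 0.14, 0, 0.005, 0.014, 0.08, 0.14, 0, 0.005, 0.014, 0.1, 0.14, 0, 0.005]

```text
clock: 14.77
tcp_pos: [0.7029, 0.1205, 0.3436]
orientation: [0.0, 0.766, 0.643, 0.002]
wrist_force: [-0.2, -0.3, -1.7]
finger_gap: 0.0103
grip_force: 118.0
```

```bash
sed -i 's/210:350/200:340/;s/130:300,200:400/90:260,200:400/' tv.py; python3 tv.py d8
```

```text
[0.70285477 0.12050741 0.34356046] [0.03992995 0.04940524 0.00375489] 0.010263581595876323 118.00628997225431
[298.5 177.4] 50.5
```

View pics/d8.png

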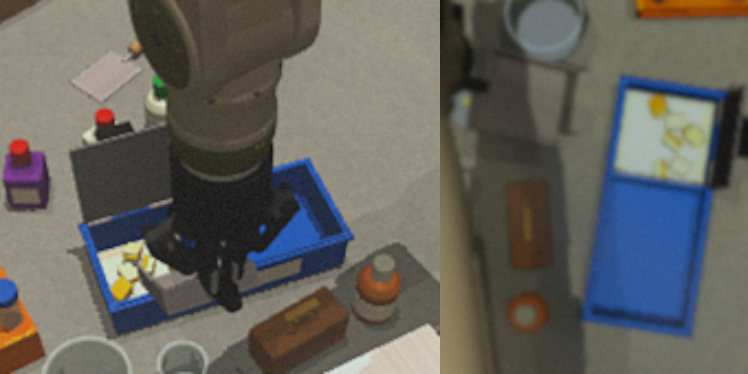

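The tray is empty (pan at 475–575, 60–140) and the peel lies on the bin floor. I work out the tray tilt from the front edge's pixels and count the chunks.

Run:
```python
from m import *
t=shot('top');c=shot('scene')
P=np.array(env.get_state()['tcp_pos'])-[0,0,.002]
u=np.array([-.181,-.9835,0]);w=np.array([.9835,-.181,0])
for th in (.5,.6,.7,.8,.9,1.0):
    e=[]
    for a,h in((.175,-.027),(.055,-.027),(.175,-.005),(.055,-.005)):
        F=P+u*(a*np.cos(th)+h*np.sin(th))+np.array([0,0,1])*(-a*np.sin(th)+h*np.cos(th))
        e+=[proj(t,[F+w*.045])[0].round(1).tolist()]
    print(th,e)
i=t['img'][145:215,205:275]
a=cv2.resize(i,None,fx=5.5,fy=5.5,interpolation=cv2.INTER_CUBIC)
b=cv2.resize(t['img'][155:225,270:340],None,fx=5.5,fy=5.5,interpolation=cv2.INTER_CUBIC)
cv2.imwrite('pics/d9.png',np.hstack([a,b]))
```

```text
0.5 [[269.8, 163.1], [225.4, 152.9], [273.9, 162.7], [229.1, 152.2]]
0.6 [[265.3, 163.2], [223.4, 152.8], [270.1, 162.9], [227.9, 152.3]]
0.7 [[260.4, 163.1], [221.2, 152.6], [265.8, 163.0], [226.4, 152.4]]
0.8 [[255.1, 162.9], [219.0, 152.4], [261.1, 163.0], [224.9, 152.4]]
0.9 [[249.5, 162.5], [216.6, 152.1], [256.0, 162.8], [223.1, 152.3]]
1.0 [[243.6, 162.0], [214.1, 151.8], [250.5, 162.4], [221.3, 152.2]]
```

View pics/d9.png

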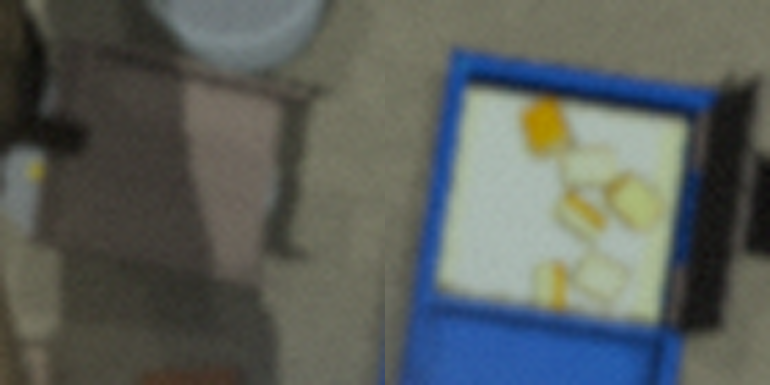

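Six chunks are in the bin and the tray is empty, tilted about 0.78 rad. I will use the tilted pan's underside to sweep the lid closed from behind, so the lid closes before the tray goes back.

Request:
move_arm:
  moves: [0, 0, 0.03, 0, 0.005, 0, 0, 0.043, 0, 0.005, -0.0072, -0.039, 0.043, 0, 0.005, -0.0144, -0.078, 0.043, 0, 0.005, -0.0216, -0.117, 0.043, 0, 0.005, -0.0287, -0.156, 0.043, 0, 0.005, -0.0359, -0.195, 0.043, 0, 0.005, -0.043, -0.234, 0.043, 0, 0.005, -0.0489, -0.266, 0.043, 0, 0.005, -0.0516, -0.28, 0.043, 0, 0.005, -0.0516, -0.28, 0.043, 0, 0.005]

```text
clock: 15.88
tcp_pos: [0.6488, -0.1678, 0.3841]
orientation: [-0.0, 0.768, 0.64, -0.001]
wrist_force: [0.2, 0.3, -1.7]
finger_gap: 0.0094
grip_force: 118.3
```

Request:
move_arm:
  moves: [0, 0, -0.03, 0, 0.005, 0, 0, -0.06, 0, 0.005, 0, 0, -0.075, 0, 0.005, 0, 0, -0.075, 0, 0.005]

```text
clock: 16.22
tcp_pos: [0.6485, -0.1612, 0.3049]
orientation: [-0.004, 0.766, 0.643, -0.002]
wrist_force: [0.3, 0.1, -2.0]
finger_gap: 0.0097
grip_force: 118.0
```

```bash
sed -i 's/200:340/240:380/' tv.py; python3 tv.py e1
```

```text
[ 0.64848383 -0.16121113  0.30486062] [-5.48546727e-05 -3.49198700e-02 -4.32780329e-02] 0.009686988128493612 117.99778677988797
[298.7 177.5] 54.5
[307.9 186.4] 39.0
[306.5 194. ] 23.0
[307.1 204.3] 13.5
```

Request:
move_arm:
  moves: [0.0042, 0.0226, 0, 0, 0.005, 0.0072, 0.0393, 0.004, 0, 0.005, 0.0103, 0.056, 0.008, 0, 0.005, 0.0136, 0.0738, 0.0075, 0, 0.005, 0.0168, 0.0915, 0.007, 0, 0.005, 0.0199, 0.1082, 0.001, 0, 0.005, 0.0232, 0.1259, -0.005, 0, 0.005, 0.0232, 0.1259, -0.005, 0, 0.005]

```text
clock: 16.98
tcp_pos: [0.6753, -0.0328, 0.3075]
orientation: [0.002, 0.765, 0.644, 0.002]
wrist_force: [1.1, 3.1, 6.6]
finger_gap: 0.0099
grip_force: 118.5
```

```bash
python3 tv.py e2
```

```text
[ 0.67534634 -0.0327654   0.30748165] [ 0.15420638 -0.01489949 -0.0519489 ] 0.009911227793295738 118.47479182337628
[300.6 206.7] 17.5
```

View pics/e2.png

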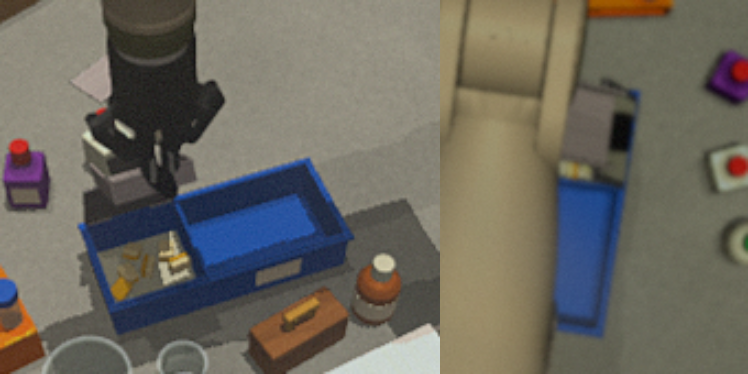

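Run:
```python
from m import *
t=cv2.imread('pics/e2.png'); c=shot('top'); i=c['img']
S=env.get_state();P=np.array(S['tcp_pos'])-[0,0,.002];print(P,S['wrist_force'],S['ft_torque'])
u=np.array([-.181,-.9835,0]);w=np.array([.9835,-.181,0]);z=np.array([0,0,1])
for th in (.3,.4,.5,.6,.7,.8):
    f=lambda a,h,k:proj(c,[P+u*(a*np.cos(th)+h*np.sin(th))+z*(-a*np.sin(th)+h*np.cos(th))+w*k])[0].round(1).tolist()
    print('th',th,'front floor',f(.175,-.027,.045),f(.175,-.027,-.045),'back top',f(.055,-.005,.045))
H=np.array([.663,-.1165,.065])+.065*u
for ph in (.8,1.0,1.1,1.2,1.3,1.4,1.5,1.6,1.7):
    g=lambda y,h:proj(c,[H-u*(y*np.cos(ph)-h*np.sin(ph))+z*(y*np.sin(ph)+h*np.cos(ph))])[0].round(1).tolist()
    print('ph',ph,'fin top',g(.112,.035),'fin base',g(.112,.004),'tip',g(.128,.004))
b=[(np.round(cen(k),1).tolist(),cv2.boundingRect(k),cv2.contourArea(k)) for k in blobs(i,(0,0,0),(179,255,55),20,(300,165,345,215))]
print(b)
```

```text
[ 0.67525522 -0.03504122  0.30685621] [-0.03864961  2.39711429  4.77751792] [ 0.26538657  0.09023813 -0.0312304 ]
th 0.3 front floor [339.3, 173.4] [334.0, 209.3] back top [297.1, 163.5]
th 0.4 front floor [335.2, 173.6] [329.9, 209.1] back top [296.1, 163.6]
th 0.5 front floor [330.6, 173.7] [325.4, 208.7] back top [294.8, 163.7]
th 0.6 front floor [325.7, 173.6] [320.4, 208.3] back top [293.4, 163.8]
th 0.7 front floor [320.3, 173.5] [315.1, 207.8] back top [291.8, 163.8]
th 0.8 front floor [314.7, 173.1] [309.5, 207.2] back top [290.1, 163.7]
ph 0.8 fin top [309.4, 188.4] fin base [300.5, 187.8] tip [296.5, 186.8]
ph 1.0 fin top [318.0, 189.4] fin base [307.6, 188.4] tip [304.6, 187.4]
ph 1.1 fin top [322.5, 190.0] fin base [311.5, 188.8] tip [309.0, 187.9]
ph 1.2 fin top [327.0, 190.6] fin base [315.5, 189.3] tip [313.7, 188.4]
ph 1.3 fin top [331.5, 191.3] fin base [319.7, 189.8] tip [318.6, 189.0]
ph 1.4 fin top [336.0, 192.1] fin base [324.0, 190.4] tip [323.6, 189.7]
ph 1.5 fin top [340.3, 192.8] fin base [328.4, 191.1] tip [328.6, 190.4]
ph 1.6 fin top [344.5, 193.6] fin base [332.7, 191.7] tip [333.5, 191.2]
ph 1.7 fin top [348.4, 194.4] fin base [336.9, 192.4] tip [338.4, 192.0]
[([322.1, 189.8], (317, 181, 11, 18), 135.5), ([315.6, 211.3], (310, 207, 13, 8), 26.5)]
```

Request:
move_arm:
  moves: [0.002, 0.0113, -0.004, 0, 0.005, 0.0042, 0.0226, -0.008, 0, 0.005, 0.006, 0.0325, -0.015, 0, 0.005, 0.0078, 0.0423, -0.023, 0, 0.005, 0.0096, 0.0521, -0.032, 0, 0.005, 0.0112, 0.061, -0.037, 0, 0.005, 0.0124, 0.0674, -0.045, 0, 0.005]

```text
clock: 17.72
tcp_pos: [0.6863, 0.0321, 0.2595]
orientation: [0.0, 0.766, 0.643, -0.0]
wrist_force: [-1.0, 0.3, -0.4]
finger_gap: 0.0098
grip_force: 118.1
```

```bash
cat > e.py <<'E'
from m import *
c=shot('top'); i=c['img']
S=env.get_state();P=np.array(S['tcp_pos'])-[0,0,.002];print(P,S['wrist_force'],S['ft_torque'])
u=np.array([-.181,-.9835,0]);w=np.array([.9835,-.181,0]);z=np.array([0,0,1])
for th in (.4,.5,.6,.7,.8):
    f=lambda a,h,k:proj(c,[P+u*(a*np.cos(th)+h*np.sin(th))+z*(-a*np.sin(th)+h*np.cos(th))+w*k])[0].round(1).tolist()
    print('th',th,'front floor',f(.175,-.027,.045),f(.175,-.027,-.045))
H=np.array([.663,-.1165,.065])+.065*u
for ph in (0,.1,.2,.4,.6,.8,1.0,1.2):
    g=lambda y,h:proj(c,[H-u*(y*np.cos(ph)-h*np.sin(ph))+z*(y*np.sin(ph)+h*np.cos(ph))])[0].round(1).tolist()
    print('ph',ph,'fin top',g(.112,.035),'fin base',g(.112,.004),'tip',g(.128,.004))
for n,lo,hi in(('blk',(0,0,0),(179,255,55)),('white',(0,0,140),(179,60,255))):
    print(n,[(np.round(cen(k),1).tolist(),cv2.boundingRect(k),cv2.contourArea(k)) for k in blobs(i,lo,hi,20,(262,160,345,215))][:5])
E
python3 e.py
```

```text
[0.68569292 0.03295369 0.25495738] [-0.2398779   0.87079434 -3.14195283] [0.08668867 0.0481678  0.00902995]
th 0.4 front floor [306.8, 172.7] [301.5, 206.8]
th 0.5 front floor [302.7, 172.8] [297.5, 206.5]
th 0.6 front floor [298.1, 172.7] [293.0, 206.1]
th 0.7 front floor [293.3, 172.6] [288.1, 205.6]
th 0.8 front floor [288.0, 172.3] [283.0, 205.1]
ph 0 fin top [286.3, 187.4] fin base [286.0, 188.4] tip [280.3, 187.5]
ph 0.1 fin top [287.8, 187.2] fin base [286.5, 188.1] tip [280.8, 187.2]
ph 0.2 fin top [289.8, 187.2] fin base [287.3, 187.8] tip [281.6, 186.9]
ph 0.4 fin top [295.0, 187.2] fin base [290.2, 187.5] tip [284.8, 186.5]
ph 0.6 fin top [301.6, 187.7] fin base [294.6, 187.5] tip [289.8, 186.4]
ph 0.8 fin top [309.4, 188.4] fin base [300.5, 187.8] tip [296.5, 186.8]
ph 1.0 fin top [318.0, 189.4] fin base [307.6, 188.4] tip [304.6, 187.4]
ph 1.2 fin top [327.0, 190.6] fin base [315.5, 189.3] tip [313.7, 188.4]
blk [([293.9, 187.0], (289, 179, 10, 17), 104.0), ([268.2, 204.2], (262, 198, 13, 17), 98.5), ([265.8, 164.1], (262, 160, 11, 10), 44.0)]
white [([310.2, 191.0], (293, 171, 34, 40), 888.5)]
```

Request:
move_arm:
  moves: [0.0011, 0.0059, -0.011, 0, 0.005, 0.0019, 0.0103, -0.022, 0, 0.005, 0.0026, 0.0143, -0.033, 0, 0.005, 0.0032, 0.0172, -0.045, 0, 0.005, 0.0033, 0.0182, -0.052, 0, 0.005]

```text
clock: 18.18
tcp_pos: [0.6887, 0.0491, 0.205]
orientation: [-0.001, 0.766, 0.643, -0.001]
wrist_force: [-0.0, -0.1, -1.8]
finger_gap: 0.0095
grip_force: 118.2
```

```bash
python3 e.py | grep -v th
```

```text
[0.68814713 0.04914006 0.20187473] [-0.80840841 -1.16061731 -2.28029433] [0.02782809 0.06770965 0.0069678 ]
ph 0 fin top [286.3, 187.4] fin base [286.0, 188.4] tip [280.3, 187.5]
ph 0.1 fin top [287.8, 187.2] fin base [286.5, 188.1] tip [280.8, 187.2]
ph 0.2 fin top [289.8, 187.2] fin base [287.3, 187.8] tip [281.6, 186.9]
ph 0.4 fin top [295.0, 187.2] fin base [290.2, 187.5] tip [284.8, 186.5]
ph 0.6 fin top [301.6, 187.7] fin base [294.6, 187.5] tip [289.8, 186.4]
ph 0.8 fin top [309.4, 188.4] fin base [300.5, 187.8] tip [296.5, 186.8]
ph 1.0 fin top [318.0, 189.4] fin base [307.6, 188.4] tip [304.6, 187.4]
ph 1.2 fin top [327.0, 190.6] fin base [315.5, 189.3] tip [313.7, 188.4]
blk [([284.9, 187.3], (283, 180, 5, 16), 36.5), ([265.6, 204.0], (262, 200, 9, 8), 32.5)]
white [([305.3, 190.9], (286, 171, 40, 40), 1178.0)]
```

The lid is closed (fin back at (285,187)). Next the tray goes back to the plate.

Request:
move_arm:
  moves: [0, 0, 0.04, 0, 0.005, 0, 0.005, 0.08, 0, 0.005, -0.01, 0.02, 0.1, 0.04, 0.005, -0.03, 0.05, 0.1, 0.1, 0.005, -0.05, 0.08, 0.1, 0.18, 0.005, -0.075, 0.11, 0.1, 0.26, 0.005, -0.1, 0.14, 0.1, 0.34, 0.005, -0.12, 0.17, 0.1, 0.4, 0.005, -0.142, 0.2, 0.1, 0.4, 0.005, -0.16, 0.225, 0.1, 0.4, 0.005, -0.166, 0.2345, 0.1, 0.4, 0.005, -0.166, 0.2345, 0.1, 0.4, 0.005]

```text
clock: 19.23
tcp_pos: [0.5218, 0.2855, 0.3082]
orientation: [-0.0, 0.622, 0.783, 0.0]
wrist_force: [0.3, -0.9, -1.0]
finger_gap: 0.0097
grip_force: 118.3
```

Request:
move_arm:
  moves: [0, 0, -0.03, 0, 0.005, 0, 0, -0.05, 0, 0.005, 0, 0, -0.06, 0, 0.005, 0, 0, -0.06, 0, 0.005]

```text
clock: 19.57
tcp_pos: [0.5228, 0.2819, 0.2447]
orientation: [-0.001, 0.624, 0.782, -0.002]
wrist_force: [-0.1, 0.4, -0.7]
finger_gap: 0.0099
grip_force: 118.2
```

```bash
cat > f.py <<'E'
from m import *
c=shot('top'); i=c['img'];s=shot('scene')
S=env.get_state();P=np.array(S['tcp_pos'])-[0,0,.002];print(P,S['orientation'],S['wrist_force'],S['ft_torque'])
u=np.array([.216,-.976,0]);w=np.array([.976,.216,0]);z=np.array([0,0,1])
for th in (0,.2,.5,.6,.7,.8):
    F=lambda a,h,k:P+u*(a*np.cos(th)+h*np.sin(th))+z*(-a*np.sin(th)+h*np.cos(th))+w*k
    print('th',th,'front',proj(c,[F(.175,-.027,.045),F(.175,-.027,-.045)]).round(1).tolist(),'scene',proj(s,[F(.175,-.027,.045),F(.175,-.027,-.045)]).round(1).tolist())
a=cv2.resize(s['img'][180:350,300:500],None,fx=2.3,fy=2.3);b=cv2.resize(i[190:320,110:250],None,fx=2.3*1.3,fy=2.3*1.3)[:391]
b=cv2.copyMakeBorder(b,0,391-len(b),0,0,cv2.BORDER_CONSTANT); import sys
cv2.imwrite('pics/%s.png'%sys.argv[1],np.hstack([a,b])[:, :799])
E
python3 f.py f1
```

```text
[0.5240728  0.28263886 0.24582374] [ 7.54725248e-05  6.23787550e-01  7.81593930e-01 -1.24068210e-04] [-0.6727579  -0.50318385 -0.49083405] [ 0.04508664  0.03796447 -0.01389751]
th 0 front [[210.7, 211.4], [219.3, 246.7]] scene [[336.1, 227.1], [363.7, 204.0]]
th 0.2 front [[209.0, 212.9], [217.4, 247.2]] scene [[337.8, 237.7], [364.7, 214.8]]
th 0.5 front [[201.9, 216.0], [209.9, 249.2]] scene [[344.2, 255.0], [370.2, 232.1]]
th 0.6 front [[198.5, 217.2], [206.4, 250.1]] scene [[347.3, 261.0], [373.0, 238.0]]
th 0.7 front [[194.5, 218.5], [202.4, 251.1]] scene [[350.8, 267.0], [376.3, 244.0]]
th 0.8 front [[190.2, 219.9], [198.0, 252.2]] scene [[354.7, 273.0], [380.0, 249.9]]
```

View pics/f1.png

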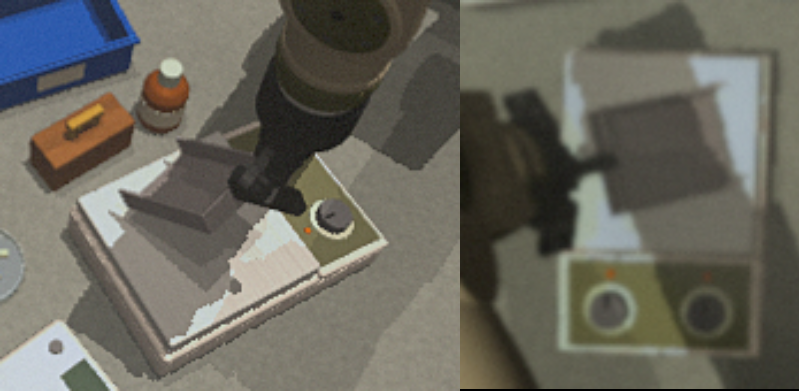

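Scene and top views show the tray tilted above the plate with its front edge towards the carrier. I lay it down by pivoting about that edge.

Request:
move_arm:
  moves: [-0.001, 0.001, -0.012, 0, 0.012, -0.001, 0.001, -0.024, 0, 0.0125, -0.004, 0.014, -0.037, 0, 0.0128, -0.0065, 0.026, -0.051, 0, 0.0128, -0.0085, 0.035, -0.066, 0, 0.0128, -0.0105, 0.044, -0.081, 0, 0.0128, -0.0117, 0.049, -0.093, 0, 0.0128, -0.0127, 0.0537, -0.1055, 0, 0.0128, -0.0133, 0.057, -0.118, 0, 0.0128, -0.0138, 0.0595, -0.1305, 0, 0.0128, -0.0138, 0.0595, -0.1305, 0, 0.0128]

```text
clock: 20.58
tcp_pos: [0.5109, 0.3436, 0.1174]
orientation: [0.001, 0.623, 0.782, 0.001]
wrist_force: [0.7, -0.6, 1.5]
finger_gap: 0.0128
grip_force: 32.5
```

```bash
python3 f.py f2
```

```text
[0.51077512 0.34310907 0.11643291] [4.99078045e-04 6.23383862e-01 7.81915374e-01 8.11879815e-04] [-0.15706399 -0.03438002 -1.00624594] [0.07201043 0.02908536 0.01168669]
th 0 front [[194.7, 219.1], [202.4, 251.1]] scene [[350.8, 272.4], [375.9, 249.6]]
th 0.2 front [[193.5, 220.2], [201.1, 251.5]] scene [[352.1, 281.1], [376.5, 258.5]]
th 0.5 front [[187.5, 222.8], [194.8, 253.2]] scene [[357.7, 295.9], [381.4, 273.5]]
th 0.6 front [[184.5, 223.9], [191.7, 254.0]] scene [[360.4, 301.2], [383.9, 278.8]]
th 0.7 front [[181.0, 225.0], [188.2, 254.9]] scene [[363.6, 306.6], [386.9, 284.1]]
th 0.8 front [[177.1, 226.2], [184.2, 255.9]] scene [[367.2, 312.1], [390.3, 289.5]]
```

Request:
move_arm:
  moves: [0, 0, -0.002, 0, 0.0132, 0, 0, -0.003, 0, 0.0136, 0, 0, -0.003, 0, 0.015, 0, 0, -0.003, 0, 0.03, 0, 0, -0.003, 0, 0.05, 0, 0, -0.003, 0, 0.05, 0, 0, 0.03, 0, 0.05, 0, 0, 0.07, 0, 0.05, 0, 0, 0.11, 0, 0.05]

```text
clock: 21.43
tcp_pos: [0.5086, 0.3423, 0.227]
orientation: [-0.001, 0.623, 0.782, -0.002]
wrist_force: [0.5, 1.0, -0.3]
finger_gap: 0.0499
grip_force: 0.0
```

Request:
move_arm:
  moves: [0, -0.04, 0.05, 0, 0.06, 0, -0.08, 0.1, 0, 0.06, 0, -0.12, 0.1, 0, 0.06, 0, -0.16, 0.1, 0, 0.06, 0, -0.2, 0.1, 0, 0.06, 0, -0.22, 0.1, 0, 0.06, 0, -0.25, 0.1, 0, 0.06, 0, -0.25, 0.1, 0, 0.06]

```text
clock: 22.1
tcp_pos: [0.5097, 0.0873, 0.3275]
orientation: [0.001, 0.626, 0.78, -0.001]
wrist_force: [0.2, 1.3, -0.4]
finger_gap: 0.0601
grip_force: 0.0
```

Run:
```python
from m import *
S=env.get_state();print(S['tcp_pos'])
c=shot('top','g1'); i=c['img'];s=shot('scene','gs1')
hsv=cv2.cvtColor(i,cv2.COLOR_BGR2HSV)
for n in ('top0','g1'):
    im=cv2.imread('pics/%s.png'%n)
    for k in blobs(im,(0,0,0),(179,255,55),20,(100,225,165,275)): print(n,'handle',np.round(cen(k),1),cv2.boundingRect(k))
a=cv2.resize(i[195:320,100:250],None,fx=5.3,fy=4.8,interpolation=cv2.INTER_CUBIC); cv2.imwrite('pics/g2.png',a)
b=cv2.resize(s['img'][200:350,320:480],None,fx=2.5,fy=2.5)
a=cv2.resize(i[195:320,100:240],None,fx=3,fy=3); 
cv2.imwrite('pics/g3.png',np.hstack([a,b]))
```

```text
[0.50969292 0.0872704  0.3275127 ]
top0 handle [134.4 249.4] (123, 246, 26, 8)
g1 handle [135.7 250.2] (126, 247, 22, 8)
```

View pics/g3.png

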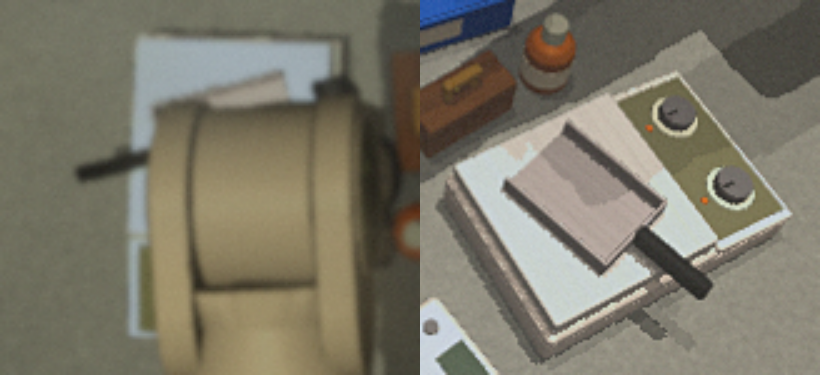

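The tray lies flat and empty on the plate, handle overhanging as before (scene crop pan 505–665, 125–270). I park the arm to measure the kit items.

Request:
move_arm:
  moves: [-0.013, -0.035, 0, -0.1, 0.06, -0.026, -0.07, 0, -0.2, 0.06, -0.039, -0.105, 0, -0.3, 0.06, -0.052, -0.14, 0, -0.405, 0.06, -0.065, -0.175, 0, -0.405, 0.06, -0.078, -0.21, 0, -0.405, 0.06, -0.09, -0.245, 0, -0.405, 0.06, -0.103, -0.28, 0, -0.405, 0.06, -0.116, -0.315, 0, -0.405, 0.06, -0.13, -0.35, 0, -0.405, 0.06, -0.14, -0.385, 0, -0.405, 0.06, -0.15, -0.417, 0, -0.405, 0.06]

```text
clock: 23.2
tcp_pos: [0.3597, -0.3249, 0.3269]
orientation: [0.0, 0.767, 0.641, 0.0]
wrist_force: [1.2, -0.1, 0.0]
finger_gap: 0.06
grip_force: 0.0
```

```bash
cat > q.py <<'E'
from m import *
c=shot('top'); s=shot('scene'); i=c['img']; j=s['img']
S=env.get_state();print('tcp',S['tcp_pos'].round(4),S['orientation'].round(3))
RED=((0,150,90),(8,255,255));GRN=((45,100,60),(80,255,255));BRN=((4,110,50),(17,255,255))
def top(lo,hi,roi,z,a=20):
    for b in blobs(i,lo,hi,a,roi)[:3]:
        r=cv2.minAreaRect(b);P=ray(c,[cen(b)]+list(cv2.boxPoints(r)),z)[:,:2]
        e=P[2]-P[1];g=P[3]-P[2]; L=e if np.linalg.norm(e)>np.linalg.norm(g) else g
        yield cen(b),P[0],P[1:].mean(0),np.arctan(L[1]/L[0]) if abs(L[0])>1e-6 else 1.57,cv2.contourArea(b),np.linalg.norm(e),np.linalg.norm(g)
for n,(lo,hi),roi,z in(('redcap',RED,(345,130,410,300),.1),('greencap',GRN,(345,130,410,300),.1),('brown',BRN,(205,195,262,300),.058)):
    for r in top(lo,hi,roi,z): print(n,np.round(r[0],1),'ctr',r[1].round(4),'box',r[2].round(4),'yaw',round(r[3],3),'A',r[4],np.round(r[5:],3))
# white cap on amber: bright low-sat near brown bottle
for b in blobs(i,(0,0,130),(179,90,255),10,(225,255,255,290)): print('ambercap',np.round(cen(b),1),cv2.contourArea(b),ray(c,[cen(b)],.1)[0].round(4))
for n,(lo,hi),roi in(('s red',RED,(150,100,300,220)),('s green',GRN,(200,80,330,180))):
    for b in blobs(j,lo,hi,20,roi)[:3]: print(n,np.round(cen(b),1),cv2.contourArea(b),'z.09:',ray(s,[cen(b)],.092)[0].round(4))
for b in blobs(j,(0,0,130),(179,90,255),10,(360,200,385,225)): print('s ambercap',np.round(cen(b),1),cv2.contourArea(b),ray(s,[cen(b)],.092)[0].round(4))
# white square body top face / white round body
for b in blobs(i,(12,8,110),(45,110,255),80,(350,185,400,260)):
    r=cv2.minAreaRect(b);print('whitebody',np.round(cen(b),1),cv2.contourArea(b),r)
E
python3 q.py
python3 - <<'E'
from m import *
s=shot('scene')
T=ray(s,[(380,250),(354,273.2),(392.8,308.8),(418,281.2)],.107)[:,:2];H=ray(s,[(392,238),(333.2,268),(370.8,330),(440,296)],.085)[:,:2]
print('tray',T.round(3).tolist(),T.mean(0),'plate',H.round(3).tolist(),H.mean(0))
E
```

```text
tcp [ 0.3593 -0.3272  0.3261] [-0.     0.769  0.639 -0.   ]
redcap [375.1 205.2] ctr [ 0.6164 -0.3107] box [ 0.6169 -0.3105] yaw 1.544 A 53.0 [0.022 0.022]
redcap [376.5 162.1] ctr [ 0.7344 -0.3193] box [ 0.7346 -0.3193] yaw -0.816 A 32.0 [0.018 0.017]
greencap [383.  240.5] ctr [ 0.5198 -0.3286] box [ 0.5199 -0.3286] yaw -0.822 A 65.0 [0.025 0.025]
brown [240.  231.8] ctr [0.5546 0.0613] box [0.5554 0.0616] yaw 0.059 A 612.0 [0.049 0.11 ]
brown [241.6 269.3] ctr [0.4506 0.0594] box [0.446  0.0638] yaw 0.761 A 101.0 [0.047 0.047]
ambercap [238.1 273.1] 61.5 [0.4433 0.0661 0.1   ]
s red [208.2 156.5] 38.5 z.09: [ 0.733  -0.3227  0.092 ]
s red [247.  142.4] 34.0 z.09: [ 0.6137 -0.3138  0.092 ]
s green [273.5 126.5] 33.0 z.09: [ 0.5163 -0.3304  0.092 ]
s ambercap [371. 207.] 245.5 [0.4411 0.055  0.092 ]
whitebody [373.1 215. ] 2830.0 ((374.5, 222.0), (74.0, 49.0), 90.0)
tray [[0.505, 0.175], [0.594, 0.194], [0.57, 0.309], [0.48, 0.285]] [0.53723584 0.24073876] plate [[0.448, 0.155], [0.621, 0.149], [0.633, 0.318], [0.449, 0.335]] [0.53781613 0.23931998]
```

Request:
move_arm:
  moves: [0.04, 0, 0, 0.1, 0.06, 0.08, 0, 0, 0.2, 0.06, 0.12, 0.003, -0.01, 0.3, 0.06, 0.16, 0.008, -0.04, 0.405, 0.06, 0.195, 0.012, -0.07, 0.405, 0.06, 0.225, 0.015, -0.1, 0.405, 0.06, 0.25, 0.015, -0.13, 0.405, 0.06, 0.2555, 0.015, -0.165, 0.405, 0.06, 0.2555, 0.015, -0.165, 0.405, 0.06, 0.2555, 0.015, -0.165, 0.405, 0.06, 0.2555, 0.015, -0.165, 0.405, 0.06]

```text
clock: 24.27
tcp_pos: [0.6154, -0.3074, 0.163]
orientation: [-0.0, 0.622, 0.783, 0.0]
wrist_force: [0.8, -0.9, 0.8]
finger_gap: 0.0601
grip_force: 0.0
```

```bash
python3 q.py | egrep 'tcp|red'; python3 -c "
from h import *
for k in range(4): print(env.get_state()['tcp_pos'].round(4)); env.read_camera('top')"
```

```text
tcp [ 0.616  -0.3091  0.1654] [0.002 0.623 0.782 0.   ]
redcap [376.7 162.4] ctr [ 0.7336 -0.3198] box [ 0.7332 -0.3193] yaw -0.041 A 21.5 [0.014 0.014]
s red [208.  156.3] 28.0 z.09: [ 0.7334 -0.3234  0.092 ]
[ 0.616  -0.3091  0.1654]
[ 0.6159 -0.3095  0.1656]
[ 0.6157 -0.3097  0.1654]
[ 0.6156 -0.3098  0.165 ]
```

Request:
move_arm:
  moves: [0, -0.001, -0.035, 0, 0.06, 0, -0.001, -0.065, 0, 0.06, 0, -0.001, -0.079, 0, 0.06, 0, -0.001, -0.079, 0, 0.06, 0, -0.001, -0.079, 0, 0.02, 0, -0.001, -0.079, 0, 0.02, 0, -0.001, -0.079, 0, 0.02, 0, -0.001, -0.079, 0, 0.02, 0, -0.001, -0.079, 0, 0.02, 0, -0.001, -0.04, 0, 0.02, 0, -0.001, 0, 0, 0.02, 0, -0.001, 0.0, 0, 0.02]
  newtons: 50

```text
clock: 25.57
tcp_pos: [0.6186, -0.3121, 0.1715]
orientation: [0.007, 0.623, 0.782, 0.001]
wrist_force: [1.8, -0.6, 0.6]
finger_gap: 0.0243
grip_force: 49.8
```

Request:
move_arm:
  moves: [-0.005, 0.01, 0.03, -0.05, 0.02, -0.02, 0.035, 0.04, -0.15, 0.02, -0.04, 0.07, 0.04, -0.25, 0.02, -0.06, 0.105, 0.04, -0.35, 0.02, -0.08, 0.145, 0.04, -0.405, 0.02, -0.1, 0.18, 0.04, -0.405, 0.02, -0.107, 0.1925, 0.04, -0.405, 0.02, -0.107, 0.1925, 0.02, -0.405, 0.02, -0.107, 0.1925, 0, -0.405, 0.02, -0.107, 0.1925, 0, -0.405, 0.02, -0.107, 0.1925, 0, -0.405, 0.02]

```text
clock: 26.48
tcp_pos: [0.5074, -0.1171, 0.1618]
orientation: [-0.001, 0.768, 0.641, -0.0]
wrist_force: [0.6, -0.1, -1.0]
finger_gap: 0.0242
grip_force: 49.7
```

```bash
python3 -c "
from h import *
for k in range(3): env.read_camera('top')
s=env.get_state();print(s['tcp_pos'].round(4),s['orientation'],s['wrist_force'],s['finger_gap'])"
```

```text
[ 0.5091 -0.1181  0.1633] [9.49185985e-04 7.67939330e-01 6.40521660e-01 5.35449405e-04] [-0.2111966  -0.24704072 -0.75367106] 0.024009969084329064
```

Request:
move_arm:
  moves: [-0.001, -0.0005, -0.03, 0, 0.02, -0.001, -0.0005, -0.055, 0, 0.02, -0.001, -0.0005, -0.067, 0, 0.02, -0.001, -0.0005, -0.072, 0, 0.02, -0.001, -0.0005, -0.073, 0, 0.02, -0.001, -0.0005, -0.073, 0, 0.02]

```text
clock: 27.13
tcp_pos: [0.5077, -0.1185, 0.0908]
orientation: [0.001, 0.768, 0.641, 0.0]
wrist_force: [-1.2, 0.7, 1.9]
finger_gap: 0.0245
grip_force: 50.1
```

Request:
move_arm:
  moves: [0, 0, 0, 0, 0.028, 0, 0, 0, 0, 0.035, 0, 0, 0, 0, 0.042, 0, 0, 0, 0, 0.042, 0, 0, 0.03, 0, 0.042, 0, 0, 0.07, 0, 0.042, 0, 0, 0.1, 0, 0.042]

```text
clock: 27.72
tcp_pos: [0.5071, -0.118, 0.1909]
orientation: [0.0, 0.768, 0.641, 0.0]
wrist_force: [1.2, 0.0, 0.1]
finger_gap: 0.042
grip_force: 0.0
```

Request:
move_arm:
  moves: [0, -0.04, 0.03, 0, 0.06, 0, -0.08, 0.03, 0, 0.06, 0, -0.12, 0.03, 0, 0.06, 0, -0.16, 0.02, 0, 0.06, 0.005, -0.2, 0, 0, 0.06, 0.009, -0.2115, -0.02, 0, 0.06, 0.009, -0.2115, -0.03, 0, 0.06, 0.009, -0.2115, -0.03, 0, 0.06, 0.009, -0.2115, -0.03, 0, 0.06]

```text
clock: 28.47
tcp_pos: [0.5154, -0.3285, 0.1583]
orientation: [-0.001, 0.768, 0.641, -0.0]
wrist_force: [0.1, 0.6, 0.5]
finger_gap: 0.0604
grip_force: 0.0
```

```bash
python3 q.py | egrep -v white
python3 - <<'E'
from m import *
for k in range(3): env.read_camera('top')
print(env.get_state()['tcp_pos'].round(4))
c=shot('top');s=shot('scene')
for b in blobs(c['img'],(0,150,90),(8,255,255),20,(255,160,335,290)): print('placed red top',np.round(cen(b),1),ray(c,[cen(b)],.105)[0].round(4))
for b in blobs(s['img'],(0,150,90),(8,255,255),15,(240,140,370,240)): print('placed red scene',np.round(cen(b),1),ray(s,[cen(b)],.097)[0].round(4))
E
```

```text
tcp [ 0.5166 -0.3286  0.1603] [0.001 0.767 0.641 0.   ]
redcap [376.3 162.2] ctr [ 0.7342 -0.3188] box [ 0.7347 -0.318 ] yaw -0.041 A 29.5 [0.017 0.017]
brown [240.1 231.9] ctr [0.5544 0.0611] box [0.5549 0.0611] yaw 0.053 A 614.5 [0.049 0.109]
brown [241.5 269.7] ctr [0.4495 0.0596] box [0.446  0.0638] yaw 0.761 A 105.0 [0.047 0.047]
ambercap [238.1 273.1] 57.5 [0.4433 0.0661 0.1   ]
s red [208.2 156.5] 39.5 z.09: [ 0.7332 -0.3225  0.092 ]
s ambercap [374.1 209.1] 56.5 [0.438  0.0647 0.092 ]
[ 0.5169 -0.3289  0.1606]
placed red scene [314.3 170.2] [ 0.5041 -0.1216  0.097 ]
```

Request:
move_arm:
  moves: [0.001, -0.0005, -0.035, 0, 0.06, 0.001, -0.0005, -0.065, 0, 0.06, 0.001, -0.0005, -0.0765, 0, 0.06, 0.001, -0.0005, -0.0765, 0, 0.06, 0.001, -0.0005, -0.0765, 0, 0.02, 0.001, -0.0005, -0.0765, 0, 0.02, 0.001, -0.0005, -0.0765, 0, 0.02, 0.001, -0.0005, -0.0765, 0, 0.02, 0.001, -0.0005, -0.0765, 0, 0.02, 0.001, -0.0005, -0.04, 0, 0.02, 0.001, -0.0005, 0, 0, 0.02, 0.001, -0.0005, 0.04, 0, 0.02]

```text
clock: 29.82
tcp_pos: [0.5164, -0.3294, 0.1999]
orientation: [-0.001, 0.768, 0.641, -0.0]
wrist_force: [1.1, -0.7, 0.4]
finger_gap: 0.0242
grip_force: 49.6
```

Request:
move_arm:
  moves: [-0.01, 0.03, 0, 0, 0.02, -0.02, 0.065, 0, 0, 0.02, -0.03, 0.1, 0, 0, 0.02, -0.045, 0.135, 0, 0, 0.02, -0.055, 0.17, 0, 0, 0.02, -0.063, 0.2, 0, 0, 0.02, -0.0655, 0.2205, 0, 0, 0.02, -0.0655, 0.2205, -0.02, 0, 0.02, -0.0655, 0.2205, -0.04, 0, 0.02, -0.0655, 0.2205, -0.04, 0, 0.02]

```text
clock: 30.65
tcp_pos: [0.4496, -0.1081, 0.1567]
orientation: [-0.002, 0.767, 0.641, -0.001]
wrist_force: [-0.6, 1.2, -2.0]
finger_gap: 0.0244
grip_force: 49.7
```

```bash
python3 -c "
from h import *
for k in range(4): env.read_camera('top')
s=env.get_state();print(s['tcp_pos'].round(4),s['orientation'],s['wrist_force'],s['finger_gap'])"
```

```text
[ 0.4523 -0.11    0.1602] [6.84589859e-04 7.67947396e-01 6.40512449e-01 3.61730775e-04] [ 0.03316999 -0.7121259  -1.43540586] 0.024339049494729217
```

Request:
move_arm:
  moves: [0, 0.001, -0.03, 0, 0.02, 0, 0.001, -0.055, 0, 0.02, 0, 0.001, -0.065, 0, 0.02, 0, 0.001, -0.07, 0, 0.02, 0, 0.001, -0.0715, 0, 0.02, 0, 0.001, -0.0715, 0, 0.02, 0, 0.001, -0.0715, 0, 0.02]

```text
clock: 31.43
tcp_pos: [0.4523, -0.109, 0.0885]
orientation: [0.001, 0.768, 0.641, 0.0]
wrist_force: [-0.5, 0.4, -0.9]
finger_gap: 0.0241
grip_force: 56.8
```

Request:
move_arm:
  moves: [0, 0, 0, 0, 0.028, 0, 0, 0, 0, 0.035, 0, 0, 0, 0, 0.042, 0, 0, 0, 0, 0.042, 0, 0, 0.03, 0, 0.042, 0, 0, 0.07, 0, 0.042, 0, 0, 0.1, 0, 0.042]

```text
clock: 32.02
tcp_pos: [0.4514, -0.1084, 0.1894]
orientation: [-0.0, 0.768, 0.641, -0.0]
wrist_force: [0.9, -0.2, 1.1]
finger_gap: 0.042
grip_force: 0.0
```

Request:
move_arm:
  moves: [0, 0.04, 0.02, 0, 0.06, 0, 0.08, 0.02, 0, 0.06, -0.005, 0.12, 0.02, 0, 0.06, -0.01, 0.16, 0, 0, 0.06, -0.01, 0.174, -0.03, 0, 0.06, -0.01, 0.174, -0.03, 0, 0.06, -0.01, 0.174, -0.03, 0, 0.06]

```text
clock: 32.6
tcp_pos: [0.44, 0.0664, 0.1564]
orientation: [-0.001, 0.767, 0.642, -0.001]
wrist_force: [0.3, 0.4, 0.7]
finger_gap: 0.0597
grip_force: 0.0
```

```bash
cat > p.py <<'E'
from m import *
for k in range(3): env.read_camera('top')
S=env.get_state();print(S['tcp_pos'].round(4),S['orientation'].round(3),S['wrist_force'].round(1))
c=shot('top');s=shot('scene')
C=np.array([.5742,-.1006]);R=np.array([[.9835,-.181],[.181,.9835]])
for n,lo,hi in(('red',(0,150,90),(8,255,255)),('green',(45,100,60),(80,255,255)),('white',(0,0,140),(179,70,255)),('brown',(4,110,50),(17,255,255))):
    for v,k,roi,z in(('top',c,(255,215,335,290),.105),('scene',s,(270,140,365,235),.097)):
        for b in blobs(k['img'],lo,hi,15,roi)[:3]:
            p=ray(k,[cen(b)],z)[0]; print(n,v,np.round(cen(b),1),cv2.contourArea(b),p.round(4),'carrier',(R@(p[:2]-C)).round(4))
E
python3 p.py; python3 q.py|egrep 'brown|amber'
```

```text
[0.4428 0.0647 0.1587] [0.001 0.768 0.64  0.001] [ 0.3 -1.   0.5]
red top [306.7 246. ] 24.5 [ 0.5111 -0.1207  0.105 ] carrier [-0.0585 -0.0312]
red scene [313.3 171. ] 37.5 [ 0.5079 -0.1206  0.097 ] carrier [-0.0615 -0.0317]
green top [301.5 266.6] 42.0 [ 0.4563 -0.105   0.105 ] carrier [-0.1151 -0.0257]
green scene [333.9 166.5] 45.0 [ 0.4506 -0.1051  0.097 ] carrier [-0.1207 -0.0268]
white top [305.6 246.2] 93.5 [ 0.5106 -0.1178  0.105 ] carrier [-0.0594 -0.0284]
white top [300.1 270.2] 19.5 [ 0.4466 -0.1009  0.105 ] carrier [-0.1254 -0.0234]
white scene [308.1 159.9] 3016.5 [ 0.4991 -0.162   0.097 ] carrier [-0.0627 -0.074 ]
white scene [312.9 181.6] 143.0 [ 0.5283 -0.0902  0.097 ] carrier [-0.047  0.002]
white scene [333.1 176.7] 114.0 [ 0.4725 -0.0761  0.097 ] carrier [-0.1044  0.0056]
brown scene [345.6 228.9] 160.5 [0.5377 0.079  0.097 ] carrier [-0.0684  0.17  ]
brown [239.2 229.5] ctr [0.5612 0.0633] box [0.5565 0.0617] yaw 0.014 A 467.0 [0.048 0.107]
ambercap [238.3 287.5] 20.5 [0.4047 0.0664 0.1   ]
ambercap [227.6 287. ] 20.5 [0.4067 0.0953 0.1   ]
```

Request:
move_arm:
  moves: [0, 0.0005, -0.035, 0, 0.06, 0, 0.0005, -0.065, 0, 0.06, 0, 0.0005, -0.075, 0, 0.06, 0, 0.0005, -0.075, 0, 0.06, 0, 0.0005, -0.075, 0, 0.02, 0, 0.0005, -0.075, 0, 0.02, 0, 0.0005, -0.075, 0, 0.02, 0, 0.0005, -0.075, 0, 0.02, 0, 0.0005, -0.075, 0, 0.02, 0, 0.0005, -0.04, 0, 0.02, 0, 0.0005, 0, 0, 0.02, 0, 0.0005, 0.04, 0, 0.02]

```text
clock: 33.95
tcp_pos: [0.4406, 0.066, 0.1986]
orientation: [-0.001, 0.768, 0.641, -0.001]
wrist_force: [1.0, 0.4, -0.6]
finger_gap: 0.0242
grip_force: 49.8
```

Request:
move_arm:
  moves: [0.015, -0.025, 0, 0, 0.02, 0.035, -0.055, 0, 0, 0.02, 0.055, -0.09, 0, 0, 0.02, 0.07, -0.115, 0, 0, 0.02, 0.076, -0.125, 0, 0, 0.02, 0.076, -0.125, -0.02, 0, 0.02, 0.076, -0.125, -0.04, 0, 0.02, 0.076, -0.125, -0.04, 0, 0.02]

```text
clock: 34.62
tcp_pos: [0.5151, -0.0584, 0.1541]
orientation: [-0.003, 0.768, 0.64, -0.002]
wrist_force: [-0.2, 0.0, -2.2]
finger_gap: 0.0243
grip_force: 49.8
```

```bash
python3 -c "
from h import *
for k in range(4): env.read_camera('top')
s=env.get_state();print(s['tcp_pos'].round(4),s['orientation'],s['wrist_force'],s['finger_gap'])"
```

```text
[ 0.5181 -0.0587  0.1588] [5.95739157e-04 7.67586241e-01 6.40945242e-01 4.52528765e-04] [-1.1149527  -0.24282739 -1.20055364] 0.024373356113834784
```

Request:
move_arm:
  moves: [0.0005, -0.001, -0.03, 0, 0.02, 0.0005, -0.001, -0.055, 0, 0.02, 0.0005, -0.001, -0.065, 0, 0.02, 0.0005, -0.001, -0.069, 0, 0.02, 0.0005, -0.001, -0.0705, 0, 0.02, 0.0005, -0.001, -0.0705, 0, 0.02, 0.0005, -0.001, -0.0705, 0, 0.02]

```text
clock: 35.4
tcp_pos: [0.5187, -0.0599, 0.0892]
orientation: [0.001, 0.768, 0.641, 0.001]
wrist_force: [-3.3, 1.0, 7.4]
finger_gap: 0.0246
grip_force: 50.6
```

Request:
move_arm:
  moves: [0, 0, 0, 0, 0.028, 0, 0, 0, 0, 0.035, 0, 0, 0, 0, 0.042, 0, 0, 0, 0, 0.042, 0, 0, 0.03, 0, 0.042, 0, 0, 0.07, 0, 0.042, 0, 0, 0.1, 0, 0.042]

```text
clock: 35.98
tcp_pos: [0.5181, -0.06, 0.1888]
orientation: [-0.0, 0.768, 0.641, 0.0]
wrist_force: [0.5, -0.7, 0.8]
finger_gap: 0.0419
grip_force: 0.0
```

Request:
move_arm:
  moves: [0, -0.04, 0.03, 0.1, 0.06, 0, -0.08, 0.05, 0.2, 0.06, 0, -0.12, 0.05, 0.3, 0.06, 0, -0.16, 0.05, 0.4, 0.06, 0, -0.2, 0.05, 0.5, 0.06, 0, -0.2, 0.05, 0.6, 0.06, 0, -0.2, 0.05, 0.7, 0.06, 0, -0.2, 0.05, 0.8, 0.06, 0, -0.2, 0.05, 0.904, 0.06]

```text
clock: 36.73
tcp_pos: [0.518, -0.2608, 0.2366]
orientation: [-0.0, 0.409, 0.912, 0.0]
wrist_force: [0.5, -0.3, 0.9]
finger_gap: 0.0601
grip_force: 0.0
```

```bash
python3 p.py; python3 q.py|egrep 'brown|amber'; python3 -c "
from h import *
print(env.get_state()['joint_pos'])"
```

```text
[ 0.5181 -0.2602  0.2368] [-0.     0.412  0.911  0.   ] [ 0.8 -0.2  0.6]
red top [306.5 245.5] 41.0 [ 0.5124 -0.1202  0.105 ] carrier [-0.0572 -0.0305]
red scene [313.1 170.8] 41.0 [ 0.508  -0.1215  0.097 ] carrier [-0.0613 -0.0325]
green top [301.3 266.5] 40.0 [ 0.4564 -0.1046  0.105 ] carrier [-0.1152 -0.0253]
green scene [333.8 166.8] 42.5 [ 0.4514 -0.1044  0.097 ] carrier [-0.12  -0.026]
white top [299.6 244.1] 48.5 [ 0.5168 -0.1019  0.105 ] carrier [-0.0563 -0.0116]
white top [284.2 243.4] 39.5 [ 0.5197 -0.0602  0.105 ] carrier [-0.0609  0.0298]
white scene [277.  197.8] 317.5 [ 0.6381 -0.0928  0.097 ] carrier [0.0614 0.0192]
white scene [315.5 183.1] 177.0 [ 0.5253 -0.0821  0.097 ] carrier [-0.0515  0.0094]
white scene [321.  152.6] 86.0 [ 0.4535 -0.1664  0.097 ] carrier [-0.1068 -0.0865]
brown top [283.9 243.4] 166.0 [ 0.5197 -0.0595  0.105 ] carrier [-0.061   0.0305]
brown scene [322. 198.] 173.5 [ 0.5369 -0.0314  0.097 ] carrier [-0.0492  0.0613]
brown scene [345.9 228.8] 157.5 [0.537  0.0791 0.097 ] carrier [-0.0691  0.17  ]
brown [240.1 231.8] ctr [0.5546 0.061 ] box [0.5554 0.0611] yaw 0.047 A 629.0 [0.05 0.11]
s ambercap [364.7 214.2] 191.5 [0.4682 0.0651 0.092 ]
[-6.03331790e-01  3.22953534e-01  5.41807765e-02  1.30189610e+00
  7.19046871e-05  2.44759162e-01]
```

Request:
move_arm:
  moves: [0.004, 0.035, 0, 0.1, 0.06, 0.008, 0.075, 0, 0.2, 0.06, 0.013, 0.115, 0, 0.3, 0.06, 0.017, 0.155, 0, 0.4, 0.06, 0.022, 0.195, 0, 0.5, 0.06, 0.026, 0.235, 0, 0.6, 0.06, 0.031, 0.275, 0, 0.7, 0.06, 0.0365, 0.31, -0.03, 0.8, 0.06, 0.0365, 0.3215, -0.07, 0.902, 0.06, 0.0365, 0.3215, -0.09, 0.902, 0.06, 0.0365, 0.3215, -0.09, 0.902, 0.06]

```text
clock: 38.0
tcp_pos: [0.5507, 0.0633, 0.1418]
orientation: [-0.005, -0.029, 1.0, 0.0]
wrist_force: [-0.3, 0.2, 0.2]
finger_gap: 0.06
grip_force: 0.0
```

```bash
python3 p.py|head -1
python3 - <<'E'
from m import *
s=shot('scene')
for b in blobs(s['img'],(15,120,120),(25,255,255),10,(300,210,370,270)): print('handle scene',cen(b),cv2.contourArea(b),ray(s,[cen(b)],.08)[0].round(4))
t=cv2.imread('pics/scene0.png')
for b in blobs(t,(15,120,120),(25,255,255),10,(300,210,370,270)): print('handle scene0',cen(b),cv2.contourArea(b),ray(s,[cen(b)],.08)[0].round(4))
E
```

```text
[0.5553 0.0612 0.1483] [ 0.001 -0.027  1.    -0.   ] [0.1 0.3 0.2]
handle scene0 (336.6264367816092, 230.1293103448276) 58.0 [0.5521 0.0625 0.08  ]
```

Request:
move_arm:
  moves: [0, 0, -0.035, 0, 0.06, 0, 0, -0.065, 0, 0.06, 0, 0, -0.0775, 0, 0.06, 0, 0, -0.0775, 0, 0.06, 0, 0, -0.0775, 0, 0.004, 0, 0, -0.0775, 0, 0.004, 0, 0, -0.0775, 0, 0.004, 0, 0, -0.0775, 0, 0.004, 0, 0, -0.0775, 0, 0.004, 0, 0, -0.0775, 0, 0.004, 0, 0, -0.04, 0, 0.004, 0, 0, 0, 0, 0.004]
  newtons: 80

```text
clock: 39.3
tcp_pos: [0.5516, 0.0616, 0.1449]
orientation: [-0.004, -0.028, 1.0, 0.0]
wrist_force: [1.0, -0.1, -0.9]
finger_gap: 0.0103
grip_force: 80.2
```

Request:
move_arm:
  moves: [0, 0, 0.03, 0.1, 0.004, 0, 0, 0.06, 0.22, 0.004, 0, -0.01, 0.08, 0.34, 0.004, 0.002, -0.025, 0.08, 0.46, 0.004, 0.004, -0.045, 0.08, 0.58, 0.004, 0.007, -0.065, 0.08, 0.7, 0.004, 0.01, -0.085, 0.08, 0.82, 0.004, 0.013, -0.11, 0.08, 0.94, 0.004, 0.016, -0.13, 0.08, 1.06, 0.004, 0.019, -0.15, 0.08, 1.18, 0.004, 0.019, -0.1618, 0.08, 1.3, 0.004, 0.019, -0.1618, 0.08, 1.335, 0.004]

```text
clock: 40.3
tcp_pos: [0.5734, -0.1029, 0.2263]
orientation: [-0.001, -0.641, 0.767, 0.0]
wrist_force: [0.8, 0.6, -1.8]
finger_gap: 0.01
grip_force: 80.3
```

```bash
python3 -c "
from h import *
for k in range(6): env.read_camera('top')
s=env.get_state();print(s['tcp_pos'].round(4),s['orientation'],s['wrist_force'],s['finger_gap'])
c=shot('top','k1');s=shot('scene','k1s')"; python3 p.py | egrep 'brown|red|green'
```

```text
[ 0.5735 -0.0998  0.2269] [-1.23109287e-04 -6.40376387e-01  7.68061202e-01  2.40170009e-04] [-0.00874165 -0.0557659  -2.41466136] 0.010404286557578543
green scene [333.8 166.6] 40.0 [ 0.4509 -0.105   0.097 ] carrier [-0.1205 -0.0266]
brown scene [300.4 169. ] 455.5 [ 0.5346 -0.145   0.097 ] carrier [-0.0309 -0.0509]
brown scene [321.8 198.2] 184.5 [ 0.5377 -0.0313  0.097 ] carrier [-0.0485  0.0615]
```

Request:
move_arm:
  moves: [0.0007, -0.0008, -0.03, 0, 0.004, 0.0007, -0.0008, -0.06, 0, 0.004, 0.0007, -0.0008, -0.083, 0, 0.004, 0.0007, -0.0008, -0.083, 0, 0.004, 0.0007, -0.0008, -0.083, 0, 0.004, 0.0007, -0.0008, -0.088, 0, 0.004, 0.0007, -0.0008, -0.093, 0, 0.004, 0.0007, -0.0008, -0.097, 0, 0.004, 0.0007, -0.0008, -0.1, 0, 0.004]

```text
clock: 41.7
tcp_pos: [0.577, -0.0989, 0.1323]
orientation: [0.004, -0.641, 0.767, -0.001]
wrist_force: [-5.5, 17.7, 34.9]
finger_gap: 0.0101
grip_force: 86.7
```

```bash
python3 -c "
from h import *
for k in range(3): env.read_camera('top')
s=env.get_state();print(s['tcp_pos'].round(4),s['wrist_force'],s['ft_torque'])"
```

```text
[ 0.577  -0.0988  0.1324] [-4.0008933  11.40435932 19.92080061] [ 1.93679534  0.8628468  -0.20514307]
```

Request:
move_arm:
  moves: [0.0, 0.0, 0.01, 0, 0.004, 0.0, 0.0, 0.025, 0, 0.004, 0.0, 0.0, 0.025, 0, 0.004, 0.0, 0.0, 0.025, 0, 0.004, 0.0, 0.0, 0.025, 0, 0.004]

```text
clock: 42.27
tcp_pos: [0.5744, -0.1014, 0.1518]
orientation: [0.0, -0.64, 0.768, -0.0]
wrist_force: [-1.2, -0.6, -2.1]
finger_gap: 0.0105
grip_force: 81.5
```

Run:
```python
from m import *
for k in range(4): env.read_camera('top')
S=env.get_state();print(S['tcp_pos'].round(4),S['orientation'].round(4),S['wrist_force'].round(1),S['ft_torque'].round(2))
s=shot('scene','n1');t=shot('top','n1t')
P=S['tcp_pos'];C=np.array([.5742,-.1006]);x=np.array([.9835,-.181,0]);y=np.array([.181,.9835,0]);z=np.array([0,0,1])
base=P-[0,0,.0705]
for n,v,roi in(('scene',s,(250,130,345,235)),('top',t,(255,195,335,262))):
    pts={(a,b,h):proj(v,[base+x*a*.025+y*b*.056+z*h])[0].round(1).tolist() for a in(-1,1) for b in(-1,1) for h in(0,.058)}
    print(n,pts)
    for b in blobs(v['img'],(4,100,40),(17,255,255),30,roi)[:3]:
        q=cv2.approxPolyDP(b,2.0,True).reshape(-1,2).tolist();print(' blob',cv2.contourArea(b),cv2.boundingRect(b),q)
    W=np.r_[C,.065]; print(' rim',[proj(v,[W+x*a+y*b])[0].round(1).tolist() for a,b in((.028,.06),(.028,-.06),(-.148,.06),(-.148,-.06),(-.153,.065),(-.153,-.065),(.153,.065),(.153,-.065))])
```

```text
[ 0.5738 -0.1011  0.1511] [-5.000e-04 -6.404e-01  7.681e-01  7.000e-04] [ 0.9  0.1 -1.4] [-0.04 -0.02 -0.  ]
scene {(-1, -1, 0): [297.7, 171.8], (-1, -1, 0.058): [297.8, 158.1], (-1, 1, 0): [312.5, 202.5], (-1, 1, 0.058): [313.2, 189.3], (1, -1, 0): [280.8, 176.7], (1, -1, 0.058): [280.2, 163.1], (1, 1, 0): [294.8, 207.9], (1, 1, 0.058): [294.8, 194.9]}
 blob 779.5 (282, 169, 50, 38) [[282, 169], [282, 175], [286, 179], [284, 180], [290, 182], [287, 187], [295, 205], [310, 200], [318, 206], [330, 202], [329, 190], [326, 195], [321, 196], [317, 192], [318, 189], [312, 191], [305, 174], [300, 177], [297, 170], [297, 178], [293, 179], [288, 171]]
 rim [[294.3, 213.0], [279.5, 179.7], [354.8, 194.3], [337.3, 162.8], [357.2, 195.2], [338.2, 161.1], [249.8, 228.3], [236.1, 190.8]]
top {(-1, -1, 0): [317.1, 235.3], (-1, -1, 0.058): [318.9, 235.3], (-1, 1, 0): [276.8, 229.0], (-1, 1, 0.058): [276.8, 228.7], (1, -1, 0): [319.8, 217.3], (1, -1, 0.058): [321.7, 216.5], (1, 1, 0): [279.6, 211.0], (1, 1, 0.058): [279.8, 210.0]}
 rim [[278.1, 209.9], [320.7, 216.5], [268.3, 272.7], [311.2, 279.4], [266.3, 274.2], [312.7, 281.5], [283.2, 165.5], [329.1, 172.6]]
```

Run:
```python
from m import *
s=shot('scene');S=env.get_state();P=S['tcp_pos'];print(P.round(4))
x=np.array([.9835,-.181,0]);y=np.array([.181,.9835,0]);z=np.array([0,0,1]);base=P-[0,0,.0705]
lab=cv2.cvtColor(s['img'],cv2.COLOR_BGR2LAB).astype(np.float32)
def prof(n,pts,par):
    q=proj(s,pts).astype(np.float32)
    v=cv2.remap(lab,q[:,0].reshape(1,-1),q[:,1].reshape(1,-1),cv2.INTER_LINEAR)[0]
    print(n,' '.join('%d:%d/%d/%d'%(round(p*1000),*k) for p,k in zip(par,v)))
b=np.arange(.036,.076,.003)
for h in(.012,.03): prof('+xface h%.3f along y'%h,[base+x*.024+y*k+z*h for k in b],b)
hh=np.arange(-.02,.03,.004)
for k in(-.035,0,.02,.04): prof('vert b=%.3f'%k,[base+x*.025+y*k+z*h for h in hh],hh)
for k in(-.01,.01): prof('+yface x=%.3f'%k,[base+x*k+y*.056+z*h for h in hh],hh)
```

```text
[ 0.5741 -0.1011  0.1515]
+xface h0.012 along y 36:47/131/133 39:49/129/134 42:53/130/134 45:44/132/134 48:49/130/136 51:50/132/136 54:53/132/136 57:52/131/131 60:48/132/117 63:48/132/108 66:48/133/109 69:51/133/109 72:49/131/109 75:51/131/111
+xface h0.030 along y 36:48/134/136 39:49/131/136 42:46/131/139 45:49/131/137 48:52/130/136 51:49/132/137 54:52/132/138 57:56/133/137 60:51/134/138 63:51/133/141 66:54/133/140 69:48/134/133 72:53/131/116 75:48/132/109
vert b=-0.035 -20:54/131/111 -16:45/131/113 -12:44/130/112 -8:51/131/113 -4:49/131/112 0:50/131/114 4:50/129/117 8:50/130/121 12:50/131/124 16:51/130/126 20:51/130/133 24:42/134/138 28:47/131/137
vert b=0.000 -20:57/132/108 -16:54/131/109 -12:52/130/110 -8:50/131/109 -4:50/132/111 0:52/130/115 4:50/130/118 8:46/131/123 12:49/130/129 16:48/131/133 20:48/132/136 24:50/133/137 28:50/133/138
vert b=0.020 -20:53/130/112 -16:49/131/109 -12:44/133/107 -8:48/132/109 -4:52/131/110 0:52/130/112 4:52/130/117 8:51/130/125 12:48/132/129 16:50/131/137 20:44/132/142 24:45/133/139 28:44/133/139
vert b=0.040 -20:52/132/110 -16:51/131/109 -12:51/129/111 -8:48/132/107 -4:51/132/110 0:53/131/115 4:53/131/121 8:52/131/126 12:50/130/129 16:48/130/133 20:47/132/137 24:53/132/138 28:48/131/139
+yface x=-0.010 -20:48/130/112 -16:51/131/110 -12:47/132/109 -8:41/131/110 -4:37/132/109 0:51/132/109 4:52/132/113 8:50/131/127 12:51/132/138 16:52/134/139 20:52/133/137 24:51/132/138 28:48/135/137
+yface x=0.010 -20:47/129/113 -16:52/129/112 -12:47/132/109 -8:46/132/110 -4:50/132/109 0:51/132/109 4:47/133/113 8:48/133/126 12:50/133/139 16:47/133/140 20:47/132/140 24:46/136/137 28:43/135/141
```

Request:
move_arm:
  moves: [-0.0002, 0.0046, 0, 0, 0.004, -0.0002, 0.0046, 0, 0, 0.004, -0.0002, 0.0046, 0, 0, 0.004, -0.0002, 0.0046, -0.005, 0, 0.004, -0.0002, 0.0046, -0.01, 0, 0.004, -0.0002, 0.0046, -0.015, 0, 0.004, -0.0002, 0.0046, -0.02, 0, 0.004, -0.0002, 0.0046, -0.025, 0, 0.004, -0.0002, 0.0046, -0.028, 0, 0.004]

```text
clock: 43.37
tcp_pos: [0.5755, -0.093, 0.1275]
orientation: [0.004, -0.641, 0.767, 0.001]
wrist_force: [-3.2, 19.5, 29.3]
finger_gap: 0.0106
grip_force: 88.3
```

```bash
python3 -c "
from h import *
for k in range(2): env.read_camera('top')
s=env.get_state();print(s['tcp_pos'].round(4),s['wrist_force'],s['ft_torque'])"
```

```text
[ 0.5756 -0.0933  0.1277] [-3.35051963 14.84221615 21.20831532] [ 2.22272935  0.95182222 -0.35001758]
```

Request:
move_arm:
  moves: [0, 0, 0.01, 0, 0.004, 0, 0, 0.025, 0, 0.004, 0, 0, 0.028, 0, 0.004, 0, 0, 0.028, 0, 0.004, 0, 0, 0.028, 0, 0.004]

```text
clock: 43.88
tcp_pos: [0.574, -0.0967, 0.1514]
orientation: [-0.0, -0.64, 0.768, 0.0]
wrist_force: [-0.1, -0.3, -1.7]
finger_gap: 0.0104
grip_force: 83.4
```

```bash
cat > r.py <<'E'
from m import *
for k in range(3): env.read_camera('top')
S=env.get_state();P=S['tcp_pos'];print(P.round(4),S['wrist_force'].round(1))
C=np.array([.5742,-.1006,0]);x=np.array([.9835,-.181,0]);y=np.array([.181,.9835,0]);z=np.array([0,0,1])
V={'top':shot('top'),'scene':shot('scene'),'top0':None,'scene0':None}
for n in('top','scene'):
    V[n+'0']=dict(V[n]); V[n+'0']['img']=cv2.imread('pics/%s0.png'%n)
def edge(v,p0,d,a,b,ch=2,rise=None):
    t=np.arange(a,b,.001);q=proj(v,[p0+d*k for k in t]).astype(np.float32)
    L=cv2.GaussianBlur(cv2.cvtColor(v['img'],cv2.COLOR_BGR2LAB),(0,0),.7).astype(np.float32)
    g=cv2.remap(L,q[:,:1].T.copy(),q[:,1:].T.copy(),cv2.INTER_LINEAR)[0][:,ch]
    h=(np.percentile(g,5)+np.percentile(g,95))/2
    cr=[round(1000*t[k],0) for k in range(len(g)-1) if (g[k]-h)*(g[k+1]-h)<0]
    return cr,int(g.min()),int(g.max())
E
cat > r2.py <<'E'
from r import *
for n in('top0','scene0'):
    v=V[n]
    for xx in(-.14,-.1,-.06,-.02,.05,.1,.14):
        print(n,'x',xx,'-y edge',edge(v,C+x*xx+z*.065,y,-.085,-.05),'+y edge',edge(v,C+x*xx+z*.065,y,.05,.085))
    for yy in(-.04,0,.04): print(n,'y',yy,'-x edge',edge(v,C+y*yy+z*.065,x,-.175,-.14),'+x',edge(v,C+y*yy+z*.065,x,.14,.175))
E
python3 r2.py
```

```text
[ 0.5735 -0.0965  0.1508] [-1.   0.3 -1.7]
top0 x -0.14 -y edge ([np.float64(-69.0)], 93, 135) +y edge ([np.float64(71.0)], 88, 136)
top0 x -0.1 -y edge ([np.float64(-69.0)], 94, 134) +y edge ([np.float64(70.0)], 88, 134)
top0 x -0.06 -y edge ([np.float64(-69.0)], 91, 136) +y edge ([np.float64(70.0)], 89, 133)
top0 x -0.02 -y edge ([np.float64(-69.0)], 88, 137) +y edge ([np.float64(70.0)], 88, 134)
top0 x 0.05 -y edge ([np.float64(-72.0)], 127, 138) +y edge ([np.float64(63.0), np.float64(73.0)], 117, 137)
top0 x 0.1 -y edge ([np.float64(-71.0), np.float64(-60.0)], 101, 138) +y edge ([np.float64(63.0), np.float64(73.0)], 113, 137)
top0 x 0.14 -y edge ([np.float64(-72.0)], 125, 138) +y edge ([np.float64(62.0), np.float64(72.0)], 113, 138)
top0 y -0.04 -x edge ([np.float64(-158.0)], 92, 136) +x ([np.float64(148.0), np.float64(159.0)], 104, 138)
top0 y 0 -x edge ([np.float64(-158.0)], 91, 136) +x ([np.float64(149.0), np.float64(159.0)], 106, 137)
top0 y 0.04 -x edge ([np.float64(-158.0)], 90, 136) +x ([np.float64(149.0), np.float64(159.0)], 109, 138)
scene0 x -0.14 -y edge ([np.float64(-
[... 412 characters left out ...]
.float64(-57.0)], 132, 138) +y edge ([np.float64(67.0), np.float64(80.0)], 92, 130)
scene0 x 0.1 -y edge ([np.float64(-66.0), np.float64(-58.0)], 117, 138) +y edge ([np.float64(67.0), np.float64(78.0)], 93, 130)
scene0 x 0.14 -y edge ([np.float64(-66.0)], 132, 136) +y edge ([np.float64(68.0), np.float64(78.0)], 92, 131)
scene0 y -0.04 -x edge ([np.float64(-158.0), np.float64(-147.0)], 82, 132) +x ([np.float64(148.0), np.float64(156.0)], 92, 136)
scene0 y 0 -x edge ([np.float64(-159.0), np.float64(-147.0)], 83, 134) +x ([np.float64(148.0), np.float64(157.0)], 88, 136)
scene0 y 0.04 -x edge ([np.float64(-158.0), np.float64(-147.0)], 84, 136) +x ([np.float64(148.0), np.float64(157.0)], 87, 135)
```

Run:
```python
from r import *
b0=P-[0,0,.0705]
for n in('scene',):
    v=V[n]
    for b in(-.045,-.03,-.015,0,.015,.03,.045): print('vert b',b,edge(v,b0+x*.025+y*b,z,-.02,.03))
    for a in(-.015,0,.015): print('+y face a',a,edge(v,b0+x*a+y*.056,z,-.02,.03))
    for h in(.02,.03,.04,.05): print('right edge of +y face, h',h,edge(v,b0+y*.056+z*h,x,-.045,-.005),'left edge',edge(v,b0+y*-.02+z*h,x,.005,.06))
    print('far -y end along y at +x top', [edge(v,b0+x*.025+z*h,y,-.09,-.03) for h in(.03,.045)])
v=V['top']
for a in(-.02,0,.02): print('top: +y end',edge(v,b0+x*a+z*.058,y,.03,.08),'-y end',edge(v,b0+x*a+z*.058,y,-.08,-.03))
```

```text
[ 0.5739 -0.0965  0.1516] [-0.2  0.3 -1.4]
vert b -0.045 ([np.float64(13.0)], 109, 138)
vert b -0.03 ([np.float64(6.0)], 112, 136)
vert b -0.015 ([np.float64(8.0)], 111, 137)
vert b 0 ([np.float64(5.0)], 109, 136)
vert b 0.015 ([np.float64(6.0)], 111, 137)
vert b 0.03 ([np.float64(4.0)], 109, 138)
vert b 0.045 ([np.float64(3.0)], 111, 137)
+y face a -0.015 ([np.float64(12.0)], 100, 138)
+y face a 0 ([np.float64(12.0)], 102, 138)
+y face a 0.015 ([np.float64(12.0)], 103, 138)
right edge of +y face, h 0.02 ([np.float64(-30.0)], 137, 164) left edge ([np.float64(26.0), np.float64(40.0)], 113, 142)
right edge of +y face, h 0.03 ([np.float64(-43.0), np.float64(-25.0)], 137, 164) left edge ([np.float64(29.0), np.float64(40.0)], 113, 140)
right edge of +y face, h 0.04 ([np.float64(-38.0), np.float64(-24.0)], 134, 163) left edge ([np.float64(31.0), np.float64(45.0)], 99, 142)
right edge of +y face, h 0.05 ([np.float64(-36.0), np.float64(-25.0)], 134, 160) left edge ([np.float64(11.0), np.float64(32.0), np.float64(51.0)], 125, 144)
far -y end along y at +x top [([np.float64(-65.0)], 130, 139), ([np.float64(-50.0)], 129, 141)]
top: +y end ([np.float64(50.0), np.float64(67.0)], 103, 149) -y end ([np.float64(-75.0)], 147, 149)
top: +y end ([np.float64(49.0), np.float64(66.0)], 98, 148) -y end ([np.float64(-76.0), np.float64(-68.0)], 144, 149)
top: +y end ([np.float64(47.0), np.float64(67.0)], 98, 148) -y end ([np.float64(-80.0), np.float64(-71.0)], 145, 149)
```

Request:
move_arm:
  moves: [0.0007, 0.004, 0, 0, 0.004, 0.0007, 0.004, 0, 0, 0.004, 0.0007, 0.004, 0, 0, 0.004, 0.0007, 0.004, -0.006, 0, 0.004, 0.0007, 0.004, -0.012, 0, 0.004, 0.0007, 0.004, -0.018, 0, 0.004, 0.0007, 0.004, -0.022, 0, 0.004, 0.0007, 0.004, -0.026, 0, 0.004]

```text
clock: 45.05
tcp_pos: [0.575, -0.0915, 0.1266]
orientation: [0.001, -0.641, 0.768, 0.001]
wrist_force: [-3.0, 11.9, 19.3]
finger_gap: 0.0106
grip_force: 86.5
```

```bash
python3 -c "
from h import *
for k in range(2): env.read_camera('top')
s=env.get_state();print(s['tcp_pos'].round(4),s['wrist_force'],s['ft_torque'])"
```

```text
[ 0.5749 -0.0916  0.1269] [-3.01436078  4.07713804  7.05934849] [ 0.54819303  0.66650217 -0.14882455]
```

Request:
move_arm:
  moves: [0, 0, 0.012, 0, 0.004, -0.0005, 0.003, 0.012, 0, 0.004, -0.0005, 0.003, 0.012, 0, 0.004, -0.0005, 0.003, 0.006, 0, 0.004, -0.0005, 0.003, 0, 0, 0.004, -0.0005, 0.003, -0.005, 0, 0.004, -0.0005, 0.003, -0.01, 0, 0.004]

```text
clock: 45.73
tcp_pos: [0.5737, -0.0894, 0.1145]
orientation: [-0.001, -0.64, 0.768, 0.001]
wrist_force: [0.8, 0.8, -3.3]
finger_gap: 0.0105
grip_force: 83.7
```

Run:
```python
from r import *
print(env.get_state()['ft_torque'].round(2))
b0=P-[0,0,.0705]; v=V['top']
for a in(-.02,0,.02): print('top: +y end',edge(v,b0+x*a+z*.058,y,.03,.08))
v=V['scene']
for b in(-.03,-.015,0,.015,.03,.045): print('vert b',b,edge(v,b0+x*.025+y*b,z,-.02,.03))
```

```text
[ 0.5736 -0.0894  0.1149] [-0.2  0.3 -1.8]
[ 0.07  0.04 -0.01]
top: +y end ([np.float64(50.0), np.float64(63.0)], 117, 148)
top: +y end ([np.float64(50.0), np.float64(63.0)], 115, 148)
top: +y end ([np.float64(49.0), np.float64(61.0)], 106, 148)
vert b -0.03 ([np.float64(14.0)], 122, 136)
vert b -0.015 ([np.float64(-20.0), np.float64(13.0)], 121, 137)
vert b 0 ([np.float64(11.0)], 125, 136)
vert b 0.015 ([np.float64(12.0)], 124, 137)
vert b 0.03 ([np.float64(7.0)], 124, 139)
vert b 0.045 ([np.float64(9.0)], 89, 136)
```

It is in the bay without contact. I lower it to the floor.

Request:
move_arm:
  moves: [0, 0, -0.008, 0, 0.004, 0, 0, -0.016, 0, 0.004, 0, 0, -0.024, 0, 0.004, 0, 0, -0.03, 0, 0.004, 0, 0, -0.034, 0, 0.004, 0, 0, -0.037, 0, 0.004, 0, 0, -0.039, 0, 0.004]

```text
clock: 46.57
tcp_pos: [0.5742, -0.091, 0.0796]
orientation: [-0.001, -0.64, 0.768, -0.001]
wrist_force: [-11.0, -4.8, 29.3]
finger_gap: 0.0106
grip_force: 88.3
```

```bash
python3 -c "
from h import *
for k in range(2): env.read_camera('top')
s=env.get_state();print(s['tcp_pos'].round(4),s['wrist_force'],s['ft_torque'])"
```

```text
[ 0.5742 -0.0907  0.0798] [-9.36493589 -2.48127366 18.70263036] [-0.01040318  1.91694476  0.23583158]
```

Request:
move_arm:
  moves: [0, 0, 0.001, 0, 0.01, 0, 0, 0.002, 0, 0.013, 0, 0, 0.003, 0, 0.018, 0, 0, 0.003, 0, 0.024, 0, 0, 0.003, 0, 0.024, 0, 0, 0.02, 0, 0.024, 0, 0, 0.05, 0, 0.024, 0, 0, 0.09, 0, 0.024, 0, 0, 0.13, 0, 0.024]

```text
clock: 47.42
tcp_pos: [0.5733, -0.0891, 0.207]
orientation: [-0.001, -0.641, 0.768, 0.001]
wrist_force: [1.8, -0.8, 0.1]
finger_gap: 0.0238
grip_force: 0.0
```

Request:
move_arm:
  moves: [-0.03, -0.025, 0.03, -0.1, 0.06, -0.06, -0.05, 0.05, -0.2, 0.06, -0.08, -0.08, 0.05, -0.3, 0.06, -0.1, -0.11, 0.05, -0.4, 0.06, -0.12, -0.14, 0.05, -0.5, 0.06, -0.14, -0.17, 0.05, -0.6, 0.06, -0.16, -0.2, 0.05, -0.7, 0.06, -0.18, -0.23, 0.05, -0.8, 0.06, -0.18, -0.25, 0.05, -0.9, 0.06, -0.18, -0.25, 0.05, -0.9, 0.06]

```text
clock: 48.25
tcp_pos: [0.3934, -0.3434, 0.2565]
orientation: [-0.0, -0.239, 0.971, -0.001]
wrist_force: [-0.3, -0.8, 0.8]
finger_gap: 0.06
grip_force: 0.0
```

```bash
cat > chk.py <<'E'
from r import *
for n,lo,hi in(('red',(0,150,90),(8,255,255)),('green',(45,100,60),(80,255,255)),('brown',(4,110,50),(17,255,255)),('brass',(15,120,110),(26,255,255)),('blk',(0,0,0),(179,255,50)),('cap',(0,0,150),(179,70,255))):
    for vn,roi in(('top',(258,165,332,290)),('scene',(240,140,365,235))):
        v=V[vn]
        for b in blobs(v['img'],lo,hi,12,roi)[:4]:
            o=[]
            for h in(.063,.1): p=ray(v,[cen(b)],h)[0]-C; o.append((round(1000*p@x),round(1000*p@y)))
            r=cv2.minAreaRect(b);print(n,vn,np.round(cen(b),1),cv2.contourArea(b),'z63/z100',o,np.round(r[1],1),round(r[2]))
v=V['top']
for a in(-.015,0,.01): print('case +y end',edge(v,C+x*a+z*.063,y,.03,.085),'-y end',edge(v,C+x*a+z*.063,y,-.085,-.03))
for b in(-.04,-.02,.02,.04): print('case x edges',edge(v,C+y*b+z*.063,x,-.045,-.01),edge(v,C+y*b+z*.063,x,.01,.035))
E
python3 chk.py
```

```text
[ 0.3942 -0.3392  0.2566] [0.1 0.2 0.7]
red top [306.5 245.4] 40.0 z63/z100 [(-57, -33), (-57, -31)] [7. 7.] 90
red scene [313.2 171.1] 38.5 z63/z100 [(-73, -57), (-60, -29)] [6. 8.] 90
green top [301.6 266.6] 43.0 z63/z100 [(-117, -28), (-116, -26)] [7. 7.] 90
green scene [333.8 166.4] 46.0 z63/z100 [(-134, -53), (-119, -25)] [8. 8.] 90
brown top [298.4 223. ] 604.0 z63/z100 [(1, -1), (-1, 0)] [38.7 17.1] 8
brown top [283.9 243.3] 175.5 z63/z100 [(-61, 30), (-61, 30)] [15. 15.] 90
brown top [306.3 245.4] 60.0 z63/z100 [(-58, -33), (-57, -30)] [8.5 8.5] 45
brown scene [297.3 195.1] 557.0 z63/z100 [(0, 6), (9, 32)] [35.9 18.6] 66
brown scene [322.  198.1] 178.5 z63/z100 [(-60, 39), (-48, 63)] [16. 18.] 90
brass top [298.6 222.8] 93.0 z63/z100 [(1, -2), (0, 0)] [18.4  6.9] 9
brass scene [297.3 188.2] 48.5 z63/z100 [(-9, -16), (1, 10)] [14.8  4. ] 63
blk top [284.6 187.5] 22.0 z63/z100 [(93, 52), (89, 52)] [ 2.5 14.3] 9
blk scene [271.4 213.9] 114.0 z63/z100 [(86, 40), (92, 64)] [ 8.5 16.8] 72
cap top [305.2 191.1] 1201.5 z63/z100 [(92, -7), (88, -5)] [35.7 36. ] 9
cap top [306.  246.2]
[... 442 characters left out ...]
 ([np.float64(54.0), np.float64(73.0)], 95, 158) -y end ([np.float64(-72.0), np.float64(-57.0)], 92, 162)
case +y end ([np.float64(54.0), np.float64(72.0)], 93, 156) -y end ([np.float64(-72.0), np.float64(-57.0)], 90, 163)
case +y end ([np.float64(55.0), np.float64(73.0)], 91, 158) -y end ([np.float64(-72.0), np.float64(-57.0)], 87, 161)
case x edges ([np.float64(-44.0), np.float64(-23.0)], 122, 162) ([np.float64(24.0)], 122, 162)
case x edges ([np.float64(-23.0)], 125, 160) ([np.float64(24.0)], 120, 160)
case x edges ([np.float64(-40.0), np.float64(-25.0)], 108, 159) ([np.float64(23.0)], 118, 160)
case x edges ([np.float64(-41.0), np.float64(-25.0)], 111, 159) ([np.float64(23.0)], 118, 159)
```

Run:
```python
from r import *
v=V['scene']
for a in(-.01,.012,.02): print('scene -y top edge',edge(v,C+x*a+z*.063,y,-.085,-.03))
for a in(-.02,-.01,.01,.02): print('+y face/rim',edge(v,C+x*a+z*.063,y,.03,.075),edge(v,C+x*a+z*.063,y,.03,.075,ch=0))
print('handle tri',tri(V['top'],[(298.6,222.8)],v,[(297.3,188.2)]))
K=(0,0,0),(179,255,50)
for n in('scene0','scene'):
    for b in blobs(V[n]['img'],*K,12,(250,200,290,225)): print(n,'fin',np.round(cen(b),2),cv2.contourArea(b),cv2.boundingRect(b))
    for b in blobs(V[n]['img'],(0,0,150),(179,60,255),300,(235,170,300,230))[:1]: print(n,'lid panel',np.round(cen(b),2),cv2.contourArea(b),cv2.boundingRect(b))
for n in('top0','top'):
    for b in blobs(V[n]['img'],(0,0,140),(179,60,255),300,(275,165,335,215))[:1]: print(n,'lid panel',np.round(cen(b),2),cv2.contourArea(b))
for n,a in(('top','top0'),('scene','scene0')):
    d=cv2.absdiff(cv2.GaussianBlur(V[n]['img'],(5,5),0),cv2.GaussianBlur(V[a]['img'],(5,5),0)).max(2)
    cs=cv2.findContours((d>40).astype(np.uint8),cv2.RETR_EXTERNAL,cv2.CHAIN_APPROX_NONE)[0]
    print(n,'changed',[cv2.boundingRect(k) for k in cs if cv2.contourArea(k)>25])
```

```text
[ 0.3948 -0.3385  0.2571] [-0.8  0.5  0.7]
scene -y top edge ([np.float64(-70.0), np.float64(-53.0)], 87, 177)
scene -y top edge ([np.float64(-68.0), np.float64(-54.0)], 90, 157)
scene -y top edge ([np.float64(-68.0), np.float64(-54.0)], 85, 159)
+y face/rim ([np.float64(60.0)], 88, 162) ([np.float64(56.0)], 71, 121)
+y face/rim ([np.float64(60.0)], 88, 161) ([np.float64(56.0)], 72, 121)
+y face/rim ([np.float64(61.0)], 87, 158) ([np.float64(56.0)], 70, 115)
+y face/rim ([np.float64(61.0)], 89, 156) ([np.float64(56.0)], 71, 105)
handle tri (array([ 0.57309905, -0.10060298,  0.08609294]), np.float64(0.0035436498589880372))
scene0 fin [271.12 213.27] 109.0 (264, 207, 16, 13)
scene0 lid panel [264.16 199.31] 938.5 (243, 180, 46, 40)
scene fin [271.36 213.81] 118.5 (264, 208, 16, 13)
scene lid panel [264.12 199.55] 937.0 (243, 182, 46, 39)
top0 lid panel [305.24 191.07] 1223.0
top lid panel [305.11 191.07] 1247.0
top changed [(518, 408, 42, 12), (532, 390, 15, 15), (531, 374, 11, 11), (345, 352, 60, 48), (254, 347, 86, 73), (285, 344, 20, 22), (179, 318, 63, 102), (309, 313, 107, 63), (3
[... 171 characters left out ...]
0, 15), (178, 225, 12, 10), (274, 212, 46, 65), (232, 212, 20, 40), (370, 201, 13, 12)]
scene changed [(428, 315, 11, 8), (391, 302, 15, 11), (388, 280, 33, 24), (376, 280, 14, 14), (364, 271, 13, 12), (387, 269, 15, 13), (376, 259, 13, 13), (352, 248, 30, 30), (312, 211, 70, 52), (370, 178, 110, 45), (349, 174, 28, 13), (239, 156, 21, 17), (391, 153, 30, 14), (266, 150, 14, 6), (238, 148, 21, 11), (243, 139, 9, 13), (258, 124, 98, 91), (467, 97, 78, 81), (281, 71, 129, 80), (541, 57, 16, 36), (316, 51, 16, 21), (487, 37, 6, 37), (298, 31, 25, 11), (417, 30, 59, 155), (552, 24, 8, 27), (294, 12, 11, 12), (471, 11, 66, 130), (305, 7, 12, 7), (489, 0, 6, 29), (333, 0, 18, 20), (318, 0, 8, 12)]
```

Everything measures as placed. As a last check I press the lid's fin gently with closed fingers to make sure it is fully shut.

Request:
move_arm:
  moves: [0.03, 0.025, 0, 0, 0.0, 0.06, 0.05, 0, 0, 0.0, 0.085, 0.08, 0, 0, 0.0, 0.11, 0.11, 0, 0, 0.0, 0.14, 0.14, 0, 0, 0.0, 0.17, 0.165, 0, 0, 0.0, 0.2, 0.19, 0, 0, 0.0, 0.225, 0.22, 0, 0, 0.0, 0.25, 0.245, 0, 0, 0.0, 0.2765, 0.2705, 0, 0, 0.0, 0.2765, 0.2705, -0.03, 0, 0.0, 0.2765, 0.2705, -0.06, 0, 0.0]

```text
clock: 49.75
tcp_pos: [0.6745, -0.0667, 0.1984]
orientation: [0.003, -0.245, 0.97, -0.001]
wrist_force: [-1.1, -0.4, -0.6]
finger_gap: -0.0001
grip_force: 0.0
```

Request:
move_arm:
  moves: [0, 0, -0.03, 0, 0, 0, 0, -0.06, 0, 0, 0, 0, -0.075, 0, 0, 0, 0, -0.08, 0, 0, 0, 0, -0.08, 0, 0]

```text
clock: 50.17
tcp_pos: [0.6697, -0.0683, 0.1153]
orientation: [-0.002, -0.243, 0.97, 0.001]
wrist_force: [0.4, 0.3, 0.1]
finger_gap: 0.0002
grip_force: 0.0
```

Request:
move_arm:
  moves: [0, 0, -0.003, 0, 0, 0, 0, -0.006, 0, 0, 0, 0, -0.008, 0, 0, 0, 0, -0.008, 0, 0]

```text
clock: 50.5
tcp_pos: [0.6713, -0.0692, 0.1098]
orientation: [0.001, -0.243, 0.97, -0.0]
wrist_force: [-0.7, -0.5, 0.8]
finger_gap: -0.0
grip_force: 0.0
```

Request:
move_arm:
  moves: [0, 0, -0.002, 0, 0, 0, 0, -0.004, 0, 0, 0, 0, -0.005, 0, 0, 0, 0, -0.005, 0, 0]

```text
clock: 50.83
tcp_pos: [0.6715, -0.0692, 0.1092]
orientation: [0.002, -0.243, 0.97, -0.001]
wrist_force: [-7.2, 1.3, 20.6]
finger_gap: -0.0001
grip_force: 10.1
```

Request:
move_arm:
  moves: [0, 0, -0.002, 0, 0, 0, 0, -0.004, 0, 0, 0, 0, -0.004, 0, 0]

```text
clock: 51.08
tcp_pos: [0.6717, -0.0692, 0.1088]
orientation: [0.003, -0.243, 0.97, -0.002]
wrist_force: [-13.8, 2.8, 37.7]
finger_gap: 0.0003
grip_force: 18.4
```

The lid is hard against its stop, so it is fully closed. I retreat, check once more and hand in.

Request:
move_arm:
  moves: [0, 0, 0.01, 0, 0, 0, 0, 0.04, 0, 0, 0, 0, 0.08, 0, 0, 0, 0, 0.12, 0, 0, 0, 0, 0.15, 0, 0, -0.03, -0.03, 0.15, 0, 0, -0.06, -0.06, 0.15, 0, 0, -0.09, -0.09, 0.15, 0, 0, -0.12, -0.12, 0.15, 0, 0, -0.15, -0.15, 0.15, 0, 0, -0.18, -0.18, 0.15, 0, 0, -0.21, -0.21, 0.15, 0, 0]

```text
clock: 52.08
tcp_pos: [0.4631, -0.2764, 0.2508]
orientation: [0.0, -0.243, 0.97, -0.001]
wrist_force: [0.5, -0.4, -0.2]
finger_gap: 0.0001
grip_force: 0.0
```

```bash
python3 chk.py | egrep 'red|green|brown|brass|blk' ; python3 -c "
from m import *
c=shot('top');s=shot('scene')
for b in blobs(c['img'],(0,0,0),(179,255,55),20,(100,225,165,275)): print('tray handle',np.round(cen(b),1))
print('yellow in tray',len(blobs(s['img'],(20,110,120),(35,255,255),15,(340,240,430,320))))
print(env.hand_in())"
```

```text
red top [306.3 243.7] 40.0 z63/z100 [(-53, -32), (-53, -29)] [7. 7.] 90
red scene [311.9 171.6] 46.0 z63/z100 [(-68, -57), (-56, -29)] [7. 8.] 90
green top [296.6 261.6] 42.5 z63/z100 [(-106, -13), (-104, -11)] [7. 7.] 90
green scene [331.8 171.3] 49.0 z63/z100 [(-122, -38), (-108, -11)] [7. 9.] 90
brown top [298.5 223. ] 613.0 z63/z100 [(1, -2), (-1, 0)] [38.9 17.4] 8
brown top [284.  243.3] 183.5 z63/z100 [(-61, 29), (-61, 30)] [15.8 15.5] 72
brown scene [297.2 195.1] 555.0 z63/z100 [(0, 6), (9, 32)] [35.6 18.5] 66
brown scene [321.9 198.1] 180.0 z63/z100 [(-60, 39), (-48, 63)] [18. 16.] 0
brass top [298.4 222.6] 95.5 z63/z100 [(2, -1), (1, 0)] [18.9  6.8] 9
brass scene [297.3 188.3] 49.5 z63/z100 [(-9, -16), (1, 11)] [14.8  4.5] 63
blk top [284.7 187.5] 23.0 z63/z100 [(93, 52), (89, 52)] [ 2.5 15.3] 9
blk scene [271.4 213.8] 117.5 z63/z100 [(86, 40), (92, 64)] [ 8.5 17.1] 72
tray handle [135.6 250.3]
yellow in tray 0
the job is handed in; nothing more can be done
None
```

I've handed the job in. All six peel chunks are in the bin with its lid shut, the empty tray is back flat on the middle of the hot plate, and the case and three bottles are in the bay. Just before hand-in the white bottle measured about 18 mm from where I set it, still inside the bay; I never checked directly that the bottles stood upright.

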